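# Hold the reference cuvette in the light gauge

### The arm

A 6-joint arm with a two-finger parallel gripper is mounted at the origin on the work surface. World frame = base frame: x ahead of the robot, y to its left, z up, the work surface at z = 0. Lengths are in m, angles in rad, forces in N, time in s.
With the tool pointing down it reaches from about 0.375 to 0.9 m from the base axis. Payload 3.1 kg.
Tool frame: the origin (TCP) lies midway between the tips of the shut fingers; the grasp point (between the pads) lies robot.tcp_to_grasp behind it (robot.tcp_to_grasp is the distance from the TCP to the grasp point, in m); z points along the fingers, y is the direction in which the jaws open and shut (so a half turn about z gives the same grasp; the last joint's range is limited). The gripper opens to 87 mm and grips with 3 to 60 N. Pads are 19 mm wide; open, the fingers measure 117 mm over their backs; the gripper's body (75 mm by 190 mm) begins 51 mm behind the grasp point.
Start: joints at [1.073, 0.527, 1.433, -0, 1.181, -0.178], TCP at [0.196, 0.593, 0.223] pointing down, gripper open.
Joint ranges: [-3.08, 3.08], [-0.75, 2.2], [0.22, 2.44], [-1.43, 4.57], [0, 2.65], [-2.85, 2.85]. Speed limits (rad/s): [2.79, 2.79, 3.14, 3.14, 3.14, 3.14].

### API

Orientations are given as a unit quaternion [x, y, z, w].
In Python, from rig import robot, cams, nets gives the robot as it stands. The module is installed in compiled form; this text tells all that it offers.
- The arm moves only by the tool play_rows, never from a script. Its argument "commands" is a list of rows, each an object of numbers: "x", "y", "z": the shift along the tool's x, y, z in mm; "spin": the turn about the tool's z in rad. In form: [{"x": .., "y": .., "z": .., "spin": ..}, ...]. A call has 1 to 8 rows; each row shifts and turns the pose as measured when the row begins, along the tool's axes as they then stand; what a row does not reach is not made up. A row lasts 1/10 s, in which the tool goes at most 50 mm and 8.59 degrees, less where a joint would pass 70% of its speed; a pose out of reach is approached as far as the arm can. A call is refused whole if a number of a shift passes 50 or a number of a turn 0.15, either way. A call with a gripper value outside its range is refused whole. "grip" is the opening, from 0 (shut) to 1 (fully open), set as the call begins (left out, the last holds). The fingers move at their own pace and stop on an object; "newtons" is the grip in N (left out, the last holds). Time passes only in rows, so rows that do not move let the fingers close. It gives the time, the measured TCP pose, the force and the opening at its end, in the units of the state.
- robot.get_obs(): the state, without advancing time (a new reading comes with each control period).
- cams.camera(name): name is "side" or "top" or "wrist"; returns a dict with "img" (480x640x3 uint8, red, green, blue), "fx", "fy", "cx", "cy" (pixels), "world_to_cam" (4x4, takes a point from world to camera coordinates); the wrist camera has in their place "mount" (4x4, takes a point from camera to tool coordinates, whose origin is the TCP and whose axes are the flange's). Camera axes: x right, y up, looking along -z (the intrinsics and any distortion apply to the point x, -y, -z); pixel columns grow to the right and rows downward; lengths in m; the calibration is good to about 2 mm. A picture is of the moment at which its call begins: read the wrist's pose just before it. There is no depth.
- robot.hand_in(): hands the job in, once; it reports no verdict.
Trained networks look in a picture, given as the dict that the camera call returned (one of the last four; its "shot" number tells which), for a name from the list of things; names that differ only in an ending like _2 or _b are one class to them, and where a whole thing is asked for, a point or a joint stands for the part that bears it (a point fixed in the world has none). Each returns a list of dicts, best first, with "conf" (0 to 1); they miss things now and then, are a little off and sometimes report something else, mostly with a low value. They report only what shows in the picture. A call takes as long as a camera call. They do not tell look-alikes from the thing itself.
- nets.outline_of(picture, name): "region" (480x640 bool, what is visible of it) and "pixel" ([column, row] in pixels, amid what is visible of it).
The state is a dict: "time": time; "q": joint angles; "joint_velocities": joint speeds; "joint_torque": joint torques, N m; "position": TCP position; "tool_rot": TCP orientation; "ft_force": force on the tool from outside, world axes, zero at the start; "moment": the same for the moment, N m; "grip_width": finger opening in m.
Only numpy, scipy, OpenCV 4.12 (cv2) and the standard library are available. Lean on these libraries where they do the work, as an engineer would, in place of code of your own. Each camera call takes 0.05 s, during which the arm holds its last target.

### The job

Pick up the flat blade tool and use it, not the gripper, to lever the case's cover up by its front lip until it stands wide open, then lay the blade down flat on its rest or the table, clear of the case. Take the cuvette out of the case by its two frosted sides only, never touching its clear end windows, and hold it upright between the two heads of the light gauge, so that the beam passes lengthwise through both windows at mid-height, without touching the gauge. Finish while still holding it there, still, and leave the other things on the bench where they are.

Things in the scene. Friction and masses are not known exactly. Their poses are not given: they have to be found in the camera images.
- case: Cell case, fixed: black block 100 (x) x 92 (y) x 42 mm with a light-grey hollow cover, 92 mm high in all when shut. Origin: centre of the underside; x points from the front lip to the hinge at the back, z up. The cuvette stands upright in a pocket 20 mm deep (1 mm clearance a side), 5 mm in front (-x) of the centre, its long side along x, its frosted sides facing +y and -y.
- case_hinge (a point): Mid-point of the cover's hinge axis (along y), at the back top edge of the block, 50 mm behind the case's centre, 42 mm above the bench; axes as the case.
- cover (a joint): Angle of the cover, rad: 0 shut, grows as it is raised by the front, at most 1.95 (leaning back). The hinge is stiff: it takes about 1.2 N up at the lip and stays where it is left.
- cover_lip (a point): Middle of the underside of the cover's front lip: a flat tab 60 mm wide, 4 mm thick, sticking out 18 mm in front of the block, underside 42 mm above the bench when shut, open space below. This point is 108 mm from the hinge axis, 8 mm in front of the block's front face. Turns with the cover; axes as the case when shut. The cover is a shell 48 mm high (walls 4 mm).
- blade_grip (a point): Flat blade tool lying level on its rest, about 60 g. Origin half-way up the wooden handle, at the place to grip, 37 mm above the bench; x along the tool to the blade's tip, z up. Handle 16 mm wide (y), 18 mm high, x = -65 to +30 mm; steel blade 20 mm wide, 2.5 mm thick, level with the handle's mid-height, x = +30 to +118 mm. Centre of mass within 25 mm of the origin.
- blade_tip (a point): Middle of the blade tool's front edge, 118 mm ahead of blade_grip; same axes.
- blade: The same blade tool as a body; origin and axes as blade_grip.
- rest: Low fixed rest for the blade: plate 110 x 60 x 6 mm with two cross bars (along y, 8 mm wide) at x = -35 and +35 mm, tops 28 mm above the bench, with end cheeks 48 mm apart and 10 mm higher. Origin: centre of the underside; x along the tool. The tool's grip point starts 15 mm ahead (+x) of the centre; between the bars is room for fingers beside the handle.
- cuvette_center (a point): Centre of the cuvette, a glass cell 22 mm long (x), 12.5 mm thick (y), 60 mm high (z), under the cover. Its wide sides (+y and -y, 12.5 mm apart) are frosted white, its narrow ends (+x, -x) are darker clear windows 9 mm wide; the top 4 mm is a white cap. In the pocket the centre is 52 mm above the bench and the upper 40 mm stands free above the block. 25 to 50 g.
- cuvette: The same cuvette as a body; origin at the centre of its underside, 30 mm below cuvette_center; same axes.
- gauge: Light gauge, fixed to the bench: dark base 80 (x) x 200 (y) x 15 mm, with two white heads 56 (x) x 50 (y) mm, tops 137 mm above the bench, at y = +70 and -70 mm. Each has a lens barrel 24 mm across that sticks 7 mm into the gap, leaving 76 mm free between the barrels. Origin: centre of the underside.
- beam (a point): Middle of the light path, half-way between the two lenses, 105 mm above the bench; axes as the gauge: the beam runs along y, z is up.
- discs_a: Bystander: stack of four white label rolls, 66 mm across, 44 mm high. Origin: centre of the underside.
- discs_b: Bystander: stack of three white label rolls, 66 mm across, 33 mm high. Origin: centre of the underside.
- jar: Bystander: small closed jar, 54 mm across, 60 mm high. Origin: centre of the underside.
- loupe: Bystander: round magnifier, 44 mm across, 36 mm high. Origin: centre of the underside.
- core: Bystander: upright cardboard core, 38 mm across, 80 mm high. Origin: centre of the underside.
Mind the look-alikes: they are no part of the job. Leave any turquoise look-alike of the blade alone.

How it is judged:
On the way, in this order (a step that is already met when the one before it is completed fails the run):
1. the held blade lifts the cover by pushing on it (value of joint cover above 0.25 rad and contact force between blade and cover above 0.1 N and contact force between the fingers and blade above 1 N), for 0.02 s.
2. the cover stands wide open (beyond 1.3 rad) (value of joint cover above 1.3 rad), for 0.1 s.
3. the blade lies flat on its rest or the table, let go, clear of the case (height (world z) of blade_grip below 0.055 m and angle between blade_grip's own z axis and vertical below 0.2 rad and contact force between the fingers and blade below 0.05 N and contact force between blade and case below 0.05 N and linear speed of blade below 0.03 m/s), for 0.2 s.
4. the cuvette is lifted out of the pocket in the fingers (height (world z) of cuvette_center above 0.08 m and contact force between the fingers and frosted above 1 N), for 0.1 s.
At the end, for the whole second after the job is handed in: Fingers on its frosted sides hold the cuvette still, centre within 5 mm of the beam sideways, 10 in height, 12 along it; long side within 0.15 rad of the beam, upright within 0.12 rad, not touching the gauge. Cover open beyond 1.2 rad; blade let go, flat, grip below 55 mm, clear of the case (all of step 3 and x of cuvette_center in the frame of beam between -0.005 and 0.005 m and y of cuvette_center in the frame of beam between -0.012 and 0.012 m and z of cuvette_center in the frame of beam between -0.01 and 0.01 m and angle between the x axis of cuvette_center and the y axis of beam, either way round below 0.15 rad and angle between cuvette_center's own z axis and vertical below 0.12 rad and contact force between the fingers and frosted above 1 N and contact force between cuvette and gauge below 0.05 N and linear speed of cuvette below 0.02 m/s and value of joint cover above 1.2 rad); the arm keeps its last pose, push and grip.
It fails at once if fingers touch a clear window of the cuvette (contact force between the fingers and window_a above 0.3 N or contact force between the fingers and window_b above 0.3 N).
It fails at once if the gripper or arm, instead of the blade, pushes the cover open (contact force between any of the fingers, the arm and cover above 0.5 N and value of joint cover below 1.2 rad).
It fails at once if the blade is dropped from a height (height (world z) of blade_grip above 0.08 m and contact force between the fingers and blade below 0.02 N).
It fails at once if the cuvette knocks against the gauge (contact force between cuvette and gauge above 1 N).
It fails at once if a bystander is moved by more than 30 mm (distance of any of discs_a, discs_b, jar, loupe, core from where it was at the start of the episode above 0.03 m).
It also fails if it takes over 61 s, if anything falls off the work surface, if the arm or the gripper's body presses on something with over 40 N, if the wrist force passes 120 N, or if a joint passes its speed limit or range.

## Working session

There is one attempt and no reset: what is moved stays moved. The work goes in short steps, Python scripts to look and compute and a tool call to move; the robot and the scene stay as the last step left them, time stands still between calls to the robot, and variables do not carry over. Pictures are saved under pics/ and viewed, and the job is handed in when it is done.

Besides the shell and the picture viewer there is one more tool, called after ">>>" as name([rows], argument=value, ...), one row to a line, values as JSON. play_rows: Moves the arm, as the interface text tells. Its arguments: {"type":"object","properties":{"commands":{"type":"array"},"grip":{"type":"number"},"newtons":{"type":"number"}},"required":["commands"]}

```bash
ls; mkdir -p pics; python3 - <<'E'
from rig import robot,cams,nets
import cv2
o=robot.get_obs(); print(o); print(robot.tcp_to_grasp)
for n in ["side","top","wrist"]:
    p=cams.camera(n); cv2.imwrite(f"pics/{n}0.png",p["img"][:,:,::-1])
    print(n,{k:v for k,v in p.items() if k!="img"})
E
```

```text
pics
{'time': 0.0, 'q': array([ 1.07250046e+00,  5.28478125e-01,  1.43390034e+00,  8.89235139e-06,
        1.18140297e+00, -1.78492793e-01]), 'joint_velocities': array([-0.00072927,  0.0001303 ,  0.00024734,  0.00113057, -0.00075756,
        0.00041048]), 'joint_torque': array([-5.86665665e-04, -4.40046072e+01, -1.76592368e+01,  6.32880698e-02,
        5.80169039e-02, -1.37685188e-04]), 'position': array([0.19609568, 0.59266634, 0.22156492]), 'tool_rot': array([ 1.59222573e-01,  9.87242105e-01, -1.03096408e-03, -3.67187209e-04]), 'ft_force': array([-0.13599498,  0.34864248, -0.4379954 ]), 'moment': array([ 0.00308635, -0.01987754,  0.02093451]), 'grip_width': 0.08697116857268782}
0.0187
side {'fx': 455.21769038355444, 'fy': 455.21769038355444, 'cx': 325.1300107834184, 'cy': 237.19553886931993, 'world_to_cam': array([[ 0.90030181, -0.4352094 ,  0.00703047, -0.46645468],
       [ 0.22561674,  0.48041623,  0.84752424, -0.19013196],
       [-0.37222807, -0.76144141,  0.53071013, -1.1558049 ],
       [ 0.        ,  0.        ,  0.        ,  1.        ]]), 'shot': 1}
top {'fx': 548.7691983639393, 'fy': 548.7691983639393, 'cx': 315.2000999194151, 'cy': 241.25854595784, 'world_to_cam': array([[ 0.01286576, -0.99970651, -0.0205272 ,  0.00717999],
       [ 0.99653565,  0.01113264,  0.08241823, -0.50713397],
       [-0.08216552, -0.02151646,  0.99638641, -1.33822933],
       [ 0.        ,  0.        ,  0.        ,  1.        ]]), 'shot': 2}
wrist {'fx': 348.0591201489397, 'fy': 348.0591201489397, 'cx': 317.3744703556618, 'cy': 242.47405067185414, 'mount': array([[-4.52822495e-04,  9.68555766e-01,  2.48796146e-01,
         6.74571891e-02],
       [ 9.99999402e-01,  6.86238073e-04, -8.51450565e-04,
         2.27683510e-04],
       [-9.95410742e-04,  2.48795611e-01, -9.68555498e-01,
        -1.61854025e-01],
       [ 0.00000000e+00,  0.00000000e+00,  0.00000000e+00,
         1.00000000e+00]]), 'shot': 3}
```

View pics/side0.png

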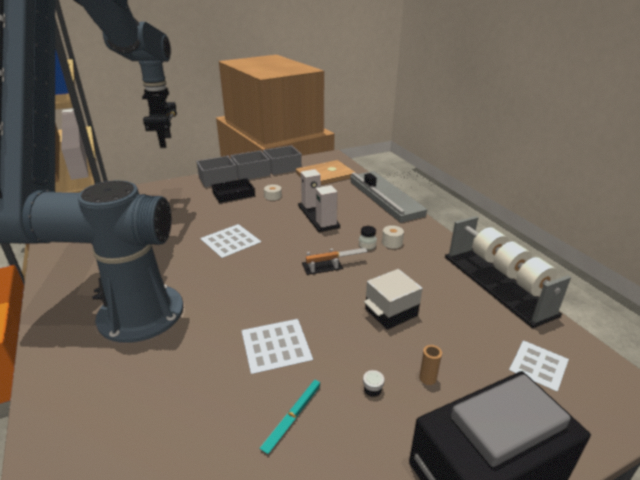

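View pics/top0.png

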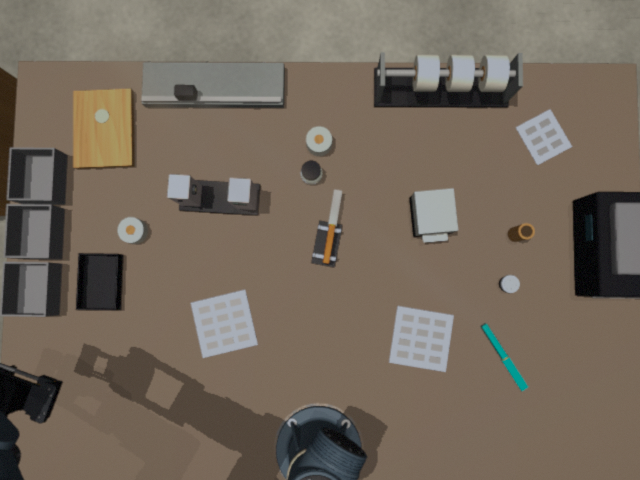

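View pics/wrist0.png

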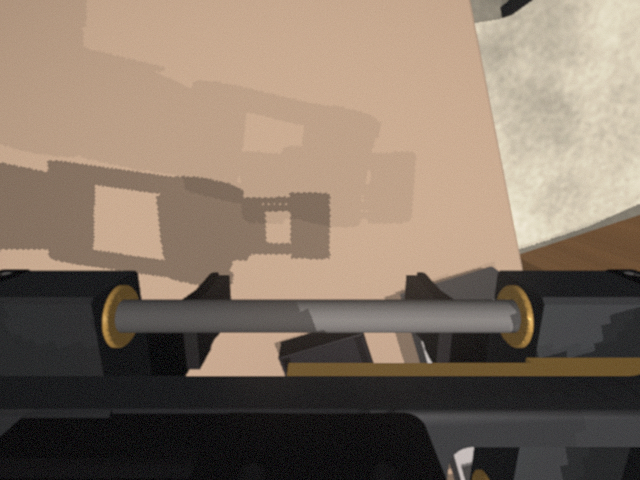

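```bash
cat > h.py <<'E'
import numpy as np, cv2
from scipy.spatial.transform import Rotation as R
from rig import robot,cams,nets
def cam(n,save=None):
    o=robot.get_obs(); p=cams.camera(n)
    if n=="wrist":
        T=np.eye(4);T[:3,:3]=R.from_quat(o["tool_rot"]).as_matrix();T[:3,3]=o["position"]
        p["w2c"]=np.linalg.inv(T@p["mount"])
    else: p["w2c"]=p["world_to_cam"]
    if save: cv2.imwrite(f"pics/{save}.png",p["img"][:,:,::-1])
    return p
def proj(p,P):
    P=np.atleast_2d(P); c=P@p["w2c"][:3,:3].T+p["w2c"][:3,3]
    return np.c_[p["cx"]+p["fx"]*c[:,0]/-c[:,2], p["cy"]+p["fy"]*(-c[:,1])/-c[:,2]]
def back(p,uv,z):
    uv=np.atleast_2d(uv); d=np.c_[(uv[:,0]-p["cx"])/p["fx"],-(uv[:,1]-p["cy"])/p["fy"],-np.ones(len(uv))]
    Rm=p["w2c"][:3,:3]; C=-Rm.T@p["w2c"][:3,3]; d=d@Rm
    return C+d*((z-C[2])/d[:,2])[:,None]
def rect(reg):
    c,_=cv2.findContours(reg.astype(np.uint8),cv2.RETR_EXTERNAL,cv2.CHAIN_APPROX_NONE); c=max(c,key=cv2.contourArea)
    return cv2.minAreaRect(c)
def st():
    o=robot.get_obs(); e=R.from_quat(o["tool_rot"]).as_matrix()
    print("t",round(o["time"],2),"pos",o["position"].round(4),"xax",np.degrees(np.arctan2(e[1,0],e[0,0])).round(2),"zax",e[:,2].round(4),"F",o["ft_force"].round(2),"w",round(o["grip_width"],4)); return o,e
E
python3 - <<'E'
from h import *
p=cam("top"); 
s=cam("side")
for n in ["case","cover","blade","rest","gauge","discs_a","jar","loupe","core"]:
  for q,nm in((p,"top"),(s,"side")):
    for r in nets.outline_of(q,n)[:3]:
        rc=rect(r["region"])
        print(n,nm,round(r["conf"],2),np.round(r["pixel"],1),[np.round(x,1) for x in rc], back(q,r["pixel"],0.03)[0].round(3))
print(robot.get_obs()["time"])
E
```

```text
case top 0.88 [432.6 212.1] [array([433.2, 215.8]), array([52.9, 45.9]), np.float64(84.3)] [ 0.581 -0.275  0.03 ]
case side 0.7 [392.4 296.2] [array([393.8, 298.2]), array([52.8, 59.9]), np.float64(66.8)] [ 0.589 -0.249  0.03 ]
cover top 0.88 [433.5 215.2] [array([434.7, 215.8]), array([52.3, 43.7]), np.float64(83.2)] [ 0.574 -0.277  0.03 ]
cover side 0.63 [389.8 291.5] [array([392. , 293.1]), array([41.4, 59.3]), np.float64(67.6)] [ 0.594 -0.23   0.03 ]
blade top 0.94 [505.9 360.1] [array([503.8, 356.8]), array([77.7,  8.9]), np.float64(56.3)] [ 0.225 -0.448  0.03 ]
blade top 0.72 [330.8 220.9] [array([332.1, 226.6]), array([ 8.5, 74.1]), np.float64(8.7)] [ 0.557 -0.025  0.03 ]
blade side 0.63 [291.  416.7] [array([290.4, 416.8]), array([10.9, 87.6]), np.float64(38.0)] [ 0.219 -0.469  0.03 ]
blade side 0.59 [328.7 254.9] [array([335.9, 254.8]), array([ 7.7, 61. ]), np.float64(80.5)] [ 0.524 -0.011  0.03 ]
blade side 0.31 [271.  193.5] [array([273., 192.]), array([14., 16.]), np.float64(90.0)] [0.509 0.436 0.03 ]
rest top 0.68 [322.9 244.4] [array([319.9, 242.9]), array([11.9, 42.8])
[... 1496 characters left out ...]
5 0.03 ]
jar side 0.26 [429.7 366.1] [array([430.4, 365.1]), array([19.6, 40.4]), np.float64(11.3)] [ 0.534 -0.481  0.03 ]
loupe top 0.51 [508.8 283.4] [array([509. , 283.5]), array([17., 20.]), np.float64(90.0)] [ 0.409 -0.458  0.03 ]
loupe side 0.68 [373.3 380.9] [array([373.5, 383.5]), array([25., 21.]), np.float64(90.0)] [ 0.404 -0.463  0.03 ]
loupe side 0.67 [391.9 292.3] [array([392.6, 292.8]), array([41.6, 58.9]), np.float64(68.2)] [ 0.597 -0.235  0.03 ]
loupe side 0.61 [431.3 362.8] [array([430.3, 364.6]), array([18.7, 39.4]), np.float64(10.3)] [ 0.542 -0.475  0.03 ]
core top 0.81 [521.  233.2] [array([520.9, 232.5]), array([15.5, 27.2]), np.float64(76.0)] [ 0.532 -0.49   0.03 ]
1.15
```

>>> play_rows([
  {"x": -20,"y": -7,"z": -15},
  {"x": -45,"y": -14,"z": -15},
  {"x": -45,"y": -14,"z": -15},
  {"x": -45,"y": -14,"z": -10},
  {"x": -45,"y": -14,"z": -8},
  {"x": -45,"y": -14,"z": -5},
  {"x": -45,"y": -14,"z": -5},
  {"x": -45,"y": -14,"z": -5},
])

```text
invalid input
```

>>> play_rows([
  {"x": -45,"y": -14},
  {"x": -45,"y": -14},
  {"x": -45,"y": -14},
  {"x": -45,"y": -14},
  {"x": -40,"y": -14},
  {"x": 0},
])

```text
invalid input
```

```bash
python3 - <<'E'
from h import *
st()
p=cam("wrist","w1")
for r in nets.outline_of(p,"gauge")[:2]: print(r["conf"],r["pixel"],rect(r["region"]))
E
```

```text
t 1.15 pos [0.1964 0.5933 0.2226] xax 161.68 zax [ 0. -0. -1.] F [ 0.47 -0.27 -0.06] w 0.0871
```

>>> play_rows([
  {"x": -20,"y": -7,"z": -15,"spin": 0},
  {"x": -45,"y": -14,"z": -15,"spin": 0},
  {"x": -45,"y": -14,"z": -15,"spin": 0},
  {"x": -45,"y": -14,"z": -10,"spin": 0},
  {"x": -45,"y": -14,"z": -8,"spin": 0},
  {"x": -45,"y": -14,"z": -5,"spin": -0.05},
  {"x": -45,"y": -14,"z": -5,"spin": -0.05},
  {"x": -45,"y": -14,"z": -5,"spin": -0.05},
])

```text
time: 2.05
position: [0.49, 0.3923, 0.3027]
tool_rot: [0.076, 0.997, 0.0, -0.0]
ft_force: [0.3, 1.6, 0.3]
grip_width: 0.0872
```

>>> play_rows([
  {"x": -45,"y": -22,"z": 0,"spin": 0},
  {"x": -45,"y": -22,"z": 0,"spin": 0},
  {"x": -45,"y": -22,"z": 0,"spin": 0},
  {"x": -40,"y": -22,"z": 0,"spin": 0},
  {"x": 0,"y": 0,"z": 0,"spin": 0},
  {"x": 0,"y": 0,"z": 0,"spin": 0},
])

```text
time: 2.65
position: [0.6571, 0.2717, 0.3028]
tool_rot: [0.08, 0.997, 0.001, 0.002]
ft_force: [0.0, -0.1, -0.2]
grip_width: 0.087
```

```bash
python3 - <<'E'
from h import *
st()
p=cam("wrist","w2")
for r in nets.outline_of(p,"gauge")[:2]: print(r["conf"],r["pixel"],rect(r["region"]))
E
```

```text
t 2.65 pos [0.6571 0.2717 0.3028] xax 170.85 zax [ 0.0046  0.0015 -1.    ] F [ 0.03 -0.06 -0.22] w 0.087
0.85 [299.7, 177.6] ((296.4105224609375, 179.99305725097656), (72.20052337646484, 205.6454620361328), 83.12519073486328)
```

View pics/w2.png

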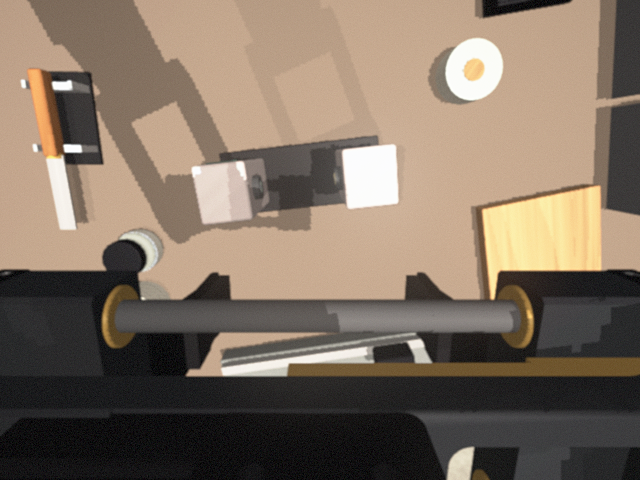

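```bash
python3 - <<'E'
import cv2
i=cv2.imread("pics/w2.png"); 
cv2.imwrite("pics/w2c.png",cv2.resize(i[120:240,170:420],None,fx=3.2,fy=3.2,interpolation=cv2.INTER_CUBIC))
cv2.imwrite("pics/w2d.png",cv2.resize(i[50:245,0:130],None,fx=3,fy=3,interpolation=cv2.INTER_CUBIC))
E
```

```text
(no output)
```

View pics/w2c.png

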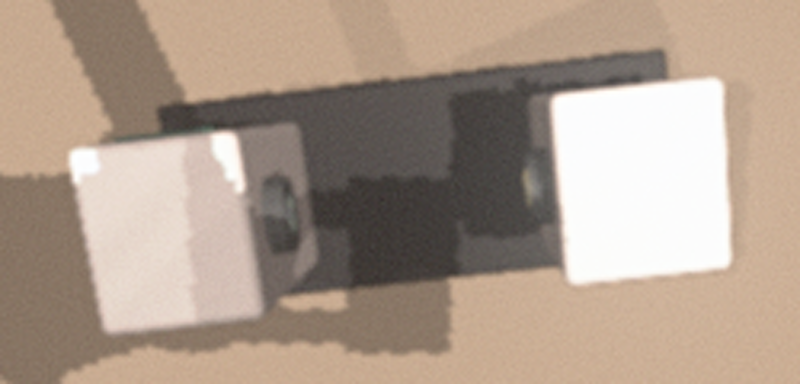

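View pics/w2d.png

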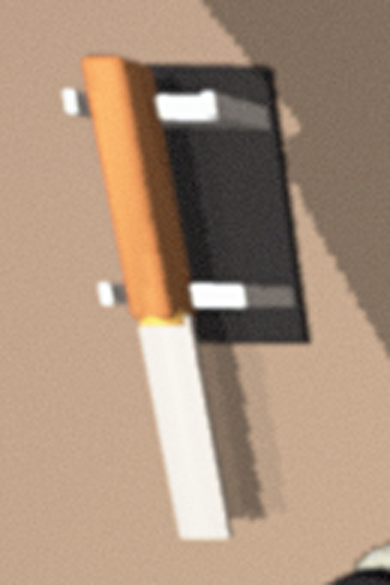

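```bash
cat > fit.py <<'E'
from h import *
from scipy.optimize import least_squares
def fit(p,pts,uv,x0,free=3):
    pts=np.array(pts);uv=np.array(uv)
    def M(v):
        c,s=np.cos(v[2]),np.sin(v[2]); q=pts.copy(); q[:,0]=v[0]+c*pts[:,0]-s*pts[:,1]; q[:,1]=v[1]+s*pts[:,0]+c*pts[:,1]
        return proj(p,q)-uv
    r=least_squares(lambda v:M(v).ravel(),x0,x_scale=[.01,.01,.1],loss="soft_l1"); return r.x,M(r.x)
E
python3 - <<'E'
from fit import *
p=cam("wrist")
g=np.array([[72,150],[237,132],[262,316],[105,333],[553,95],[722,79],[730,267],[568,284]])/3.2+[170,120]
P=[(-.028,-.095,.137),(-.028,-.045,.137),(.028,-.045,.137),(.028,-.095,.137),(-.028,.045,.137),(-.028,.095,.137),(.028,.095,.137),(.028,.045,.137)]
x,e=fit(p,P,g,[.62,.27,0]); print("gauge",x.round(4),np.degrees(x[2]),e.round(1).tolist())
# blade; y+ is image right
b=np.array([[180,538],[229,538],[140,325],[190,315]])/3.+[0,50]
P=[(.118,-.010,.038),(.118,.010,.038),(.031,-.010,.038),(.031,.010,.038)]
x,e=fit(p,P,b,[.54,-.02,-.1]); print("blade",x.round(4),np.degrees(x[2]),e.round(1).tolist())
st()
E
```

```text
gauge [ 0.6165  0.2599 -0.0523] -2.9943718377027713 [[-2.3, -0.9], [0.0, -1.2], [1.5, 1.2], [-1.0, 1.3], [-0.8, -0.4], [1.4, -1.5], [1.8, 1.0], [-0.3, 1.3]]
blade [ 0.5164 -0.0201 -0.1574] -9.016520076966986 [[0.3, -0.2], [-0.1, -0.2], [-0.2, -0.7], [0.0, 2.6]]
t 2.8 pos [0.6557 0.2732 0.3032] xax 171.01 zax [ 0.0047  0.0012 -1.    ] F [-0.2   0.14  0.91] w 0.0869
```

>>> play_rows([
  {"x": 4,"y": -40,"z": 0,"spin": 0},
  {"x": 4,"y": -45,"z": 0,"spin": 0},
  {"x": 5,"y": -45,"z": 0,"spin": 0},
  {"x": 5,"y": -45,"z": 10,"spin": 0},
  {"x": 5,"y": -45,"z": 20,"spin": 0},
  {"x": 5,"y": -45,"z": 30,"spin": 0},
  {"x": 5,"y": -45,"z": 40,"spin": 0},
  {"x": 0,"y": 0,"z": 0,"spin": 0},
])

```text
time: 3.6
position: [0.573, -0.0123, 0.2116]
tool_rot: [0.066, 0.998, 0.002, 0.007]
ft_force: [-0.6, 0.2, 0.4]
grip_width: 0.0874
```

>>> play_rows([
  {"x": 0,"y": 0,"z": 0,"spin": 0},
])

```text
time: 3.7
position: [0.5727, -0.0115, 0.2121]
tool_rot: [0.066, 0.998, 0.003, 0.007]
ft_force: [0.1, -0.7, 0.2]
grip_width: 0.087
```

```bash
python3 - <<'E'
from h import *
st()
p=cam("wrist","w3")
st()
E
```

```text
t 3.7 pos [ 0.5727 -0.0115  0.2121] xax 172.47 zax [ 0.015   0.0047 -0.9999] F [ 0.11 -0.73  0.16] w 0.087
t 3.75 pos [ 0.5723 -0.0112  0.2119] xax 172.53 zax [ 0.0139  0.0044 -0.9999] F [-0.4   0.78 -0.58] w 0.0873
```

View pics/w3.png

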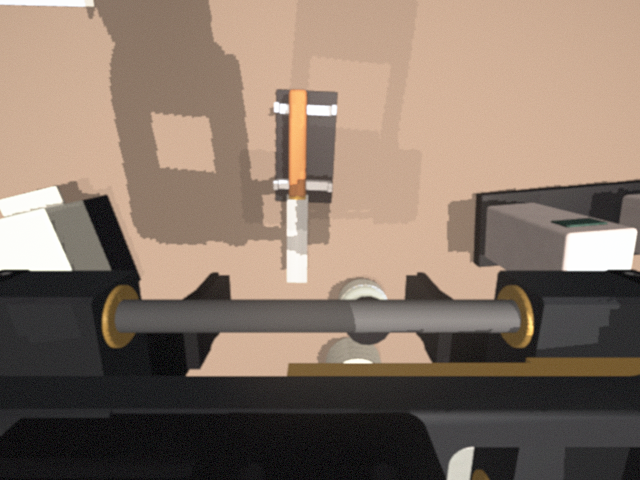

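```bash
python3 - <<'E'
import cv2
i=cv2.imread("pics/w3.png"); 
cv2.imwrite("pics/w3c.png",cv2.resize(i[80:290,250:360],None,fx=2.85,fy=2.85,interpolation=cv2.INTER_CUBIC))
E
```

```text
(no output)
```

View pics/w3c.png

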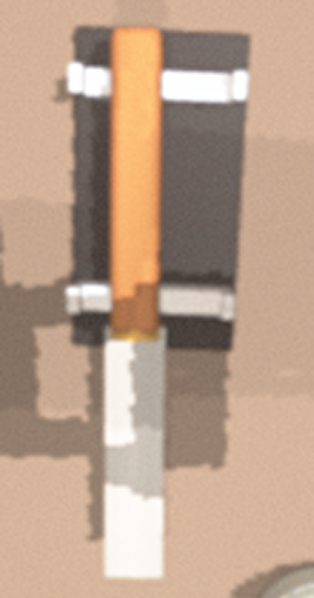

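```bash
python3 - <<'E'
from fit import *
p=cam("wrist")
b=np.array([[105,577],[162,577],[112,28],[161,28],[110,200],[160,200]])/2.85+[250,80]
P=[(.118,-.010,.038),(.118,.010,.038),(-.065,-.008,.046),(-.065,.008,.046)]
x,e=fit(p,P,b[:4],[.54,-.02,-.1]); print("blade",x.round(4),np.degrees(x[2]),e.round(1).tolist())
r=np.array([[75,30],[248,36],[232,350],[73,343]])/2.85+[250,80]
P=[(-.055,-.03,.006),(-.055,.03,.006),(.055,.03,.006),(.055,-.03,.006)]
x,e=fit(p,P,r,[.54,-.02,-.1]); print("rest",x.round(4),np.degrees(x[2]),e.round(1).tolist())
st()
E
```

```text
blade [ 0.5168 -0.021  -0.1533] -8.781895486270502 [[0.3, 0.2], [-0.3, 0.6], [-0.6, -0.5], [0.6, -0.1]]
rest [ 0.5028 -0.0129 -0.1695] -9.711255300992859 [[-0.4, -1.1], [0.4, -0.6], [0.4, 1.0], [-0.4, 1.3]]
t 3.8 pos [ 0.573  -0.0109  0.2124] xax 172.57 zax [ 0.0154  0.0042 -0.9999] F [ 0.34 -0.51  0.57] w 0.087
```

>>> play_rows([
  {"x": 14,"y": -4,"z": 15,"spin": 0.01},
  {"x": 14,"y": -5,"z": 25,"spin": 0.01},
  {"x": 14,"y": -5,"z": 25,"spin": 0.01},
  {"x": 10,"y": -4,"z": 25,"spin": 0},
  {"x": 4,"y": 0,"z": 20,"spin": 0},
  {"x": 0,"y": 0,"z": 0,"spin": 0},
], grip=0.6)

```text
time: 4.4
position: [0.5266, -0.0114, 0.1071]
tool_rot: [0.072, 0.997, 0.002, 0.02]
ft_force: [0.5, -0.2, -0.4]
grip_width: 0.0537
```

```bash
cat > go.py <<'E'
from h import *
import sys
def go(x,y,z,yaw,gx=0):
    o,e=st(); d=np.array([x,y,z])-o["position"]; t=(e.T@d)*1000
    cur=np.degrees(np.arctan2(e[1,0],e[0,0])); 
    dy=(yaw-cur+180)%360-180
    print("tool delta mm",t.round(1),"spin",round(-np.radians(dy),3))
if __name__=="__main__": go(*map(float,sys.argv[1:5]))
E
python3 go.py 0.517 -0.021 0.0185 171.1
```

```text
t 4.4 pos [ 0.5266 -0.0114  0.1071] xax 171.75 zax [ 0.0401  0.001  -0.9992] F [ 0.46 -0.17 -0.45] w 0.0537
tool delta mm [ 11.6 -11.4  88.2] spin 0.011
```

>>> play_rows([
  {"x": 0,"y": -4,"z": 10,"spin": 0.01},
  {"x": 0,"y": -4,"z": 10,"spin": 0},
  {"x": 0,"y": -4,"z": 10,"spin": 0},
  {"x": 0,"y": 0,"z": 0,"spin": 0},
])

```text
time: 4.8
position: [0.5317, -0.0226, 0.0789]
tool_rot: [0.075, 0.997, 0.001, 0.025]
ft_force: [0.2, 0.9, 0.2]
grip_width: 0.0522
```

```bash
python3 go.py 0.517 -0.021 0.0185 171.1
```

```text
t 4.8 pos [ 0.5317 -0.0226  0.0789] xax 171.43 zax [ 0.0507 -0.0013 -0.9987] F [0.24 0.88 0.23] w 0.0522
tool delta mm [17.8 -1.  59.6] spin 0.006
```

>>> play_rows([
  {"x": 0,"y": 0,"z": -20,"spin": 0},
  {"x": 0,"y": 0,"z": -20,"spin": 0},
  {"x": 0,"y": 0,"z": 0,"spin": 0},
])

```text
time: 5.1
position: [0.5303, -0.0234, 0.1193]
tool_rot: [0.075, 0.997, 0.001, 0.025]
ft_force: [-0.3, -0.4, 0.8]
grip_width: 0.0524
```

```bash
python3 go.py 0.517 -0.021 0.0185 171.1
```

```text
t 5.1 pos [ 0.5303 -0.0234  0.1193] xax 171.34 zax [ 0.0501 -0.001  -0.9987] F [-0.28 -0.39  0.79] w 0.0524
tool delta mm [ 18.5  -0.2 100. ] spin 0.004
```

>>> play_rows([
  {"x": -20,"y": 0,"z": 0,"spin": 0},
  {"x": -20,"y": 0,"z": 0,"spin": 0},
  {"x": 0,"y": 0,"z": 0,"spin": 0},
])

```text
time: 5.4
position: [0.5705, -0.03, 0.1213]
tool_rot: [0.076, 0.997, 0.001, 0.025]
ft_force: [0.1, -0.2, -0.1]
grip_width: 0.0522
```

```bash
python3 go.py 0.517 -0.021 0.0185 171.1
```

```text
t 5.4 pos [ 0.5705 -0.03    0.1213] xax 171.28 zax [ 0.051  -0.0012 -0.9987] F [ 0.13 -0.2  -0.14] w 0.0522
tool delta mm [59.4  0.1 99.9] spin 0.003
```

>>> play_rows([
  {"x": 20,"y": 0,"z": 0,"spin": 0},
  {"x": 20,"y": 0,"z": 0,"spin": 0},
  {"x": 0,"y": 0,"z": 0,"spin": 0},
])

```text
time: 5.7
position: [0.5277, -0.0236, 0.1171]
tool_rot: [0.076, 0.997, 0.002, 0.023]
ft_force: [-1.0, -0.0, -0.2]
grip_width: 0.0523
```

```bash
python3 go.py 0.517 -0.021 0.0185 171.1
```

```text
t 5.7 pos [ 0.5277 -0.0236  0.1171] xax 171.26 zax [ 4.680e-02 -1.000e-04 -9.989e-01] F [-1.02 -0.02 -0.18] w 0.0523
tool delta mm [15.5  0.2 98. ] spin 0.003
```

>>> play_rows([
  {"x": 0,"y": 0,"z": 20,"spin": 0},
  {"x": 0,"y": 0,"z": 20,"spin": 0},
  {"x": 0,"y": 0,"z": 0,"spin": 0},
])

```text
time: 6.0
position: [0.5303, -0.0239, 0.0765]
tool_rot: [0.076, 0.997, 0.002, 0.025]
ft_force: [-1.2, 0.0, -0.6]
grip_width: 0.0521
```

```bash
python3 go.py 0.517 -0.021 0.0185 171.1
```

```text
t 6.0 pos [ 0.5303 -0.0239  0.0765] xax 171.23 zax [ 4.940e-02 -7.000e-04 -9.988e-01] F [-1.16  0.01 -0.56] w 0.0521
tool delta mm [16.4  0.5 57.3] spin 0.002
```

>>> play_rows([
  {"x": 0,"y": 0,"z": -10,"spin": 0},
  {"x": 0,"y": 0,"z": -10,"spin": 0},
  {"x": 0,"y": 0,"z": -10,"spin": 0},
  {"x": 0,"y": 0,"z": -10,"spin": 0},
  {"x": 0,"y": 0,"z": -10,"spin": 0},
  {"x": 0,"y": 0,"z": -10,"spin": 0},
  {"x": 0,"y": 0,"z": 0,"spin": 0},
])

```text
time: 6.7
position: [0.53, -0.0246, 0.1462]
tool_rot: [0.076, 0.997, 0.001, 0.029]
ft_force: [0.6, 0.3, 0.3]
grip_width: 0.0522
```

```bash
python3 go.py 0.517 -0.021 0.0185 171.1
```

```text
t 6.7 pos [ 0.53   -0.0246  0.1462] xax 171.24 zax [ 0.0579 -0.003  -0.9983] F [0.6  0.25 0.31] w 0.0522
tool delta mm [ 20.7   0.8 126.7] spin 0.002
```

>>> play_rows([
  {"x": 10,"y": 0,"z": 0,"spin": 0},
  {"x": 10,"y": 0,"z": 0,"spin": 0},
  {"x": 10,"y": 0,"z": 0,"spin": 0},
  {"x": 10,"y": 0,"z": 0,"spin": 0},
  {"x": 10,"y": 0,"z": 0,"spin": 0},
  {"x": 10,"y": 0,"z": 0,"spin": 0},
  {"x": 0,"y": 0,"z": 0,"spin": 0},
])

```text
time: 7.4
position: [0.4618, -0.0136, 0.141]
tool_rot: [0.076, 0.997, 0.001, 0.026]
ft_force: [0.4, 0.2, -0.2]
grip_width: 0.0518
```

```bash
python3 -c "
from h import *
st()"
```

```text
t 7.4 pos [ 0.4618 -0.0136  0.141 ] xax 171.24 zax [ 0.0511 -0.0011 -0.9987] F [ 0.38  0.23 -0.17] w 0.0518
```

>>> play_rows([
  {"x": -10,"y": 0,"z": 0,"spin": 0},
  {"x": -10,"y": 0,"z": 0,"spin": 0},
  {"x": -10,"y": 0,"z": 0,"spin": 0},
  {"x": -10,"y": 0,"z": 0,"spin": 0},
  {"x": -10,"y": 0,"z": 0,"spin": 0},
  {"x": 0,"y": 0,"z": 0,"spin": 0},
])

```text
time: 8.0
position: [0.5199, -0.0231, 0.1445]
tool_rot: [0.076, 0.997, 0.001, 0.029]
ft_force: [-0.6, 0.3, -0.0]
grip_width: 0.0524
```

```bash
python3 -c "
from h import *
o,e=st(); print(o['q'])"
```

```text
t 8.0 pos [ 0.5199 -0.0231  0.1445] xax 171.22 zax [ 0.0579 -0.0029 -0.9983] F [-0.6   0.32 -0.03] w 0.0524
[-0.26687788  0.48335839  1.81371572  0.01755281  0.78797133 -1.6966139 ]
```

>>> play_rows([
  {"x": 0,"y": 0,"z": 10,"spin": 0},
  {"x": 0,"y": 0,"z": 10,"spin": 0},
  {"x": 0,"y": 0,"z": 10,"spin": 0},
  {"x": 0,"y": 0,"z": 10,"spin": 0},
  {"x": 0,"y": 0,"z": 10,"spin": 0},
  {"x": 0,"y": 0,"z": 10,"spin": 0},
  {"x": 0,"y": 0,"z": 0,"spin": 0},
])

```text
time: 8.7
position: [0.5209, -0.0225, 0.0776]
tool_rot: [0.076, 0.997, 0.001, 0.026]
ft_force: [-0.3, 0.9, -0.5]
grip_width: 0.0521
```

```bash
python3 -c "
from h import *
o,e=st(); print(o['q'])"
```

```text
t 8.7 pos [ 0.5209 -0.0225  0.0776] xax 171.22 zax [ 0.0519 -0.0013 -0.9986] F [-0.31  0.89 -0.48] w 0.0521
[-0.2652129   0.60379834  1.85324219  0.02082007  0.63416665 -1.69937084]
```

>>> play_rows([
  {"x": 0,"y": 0,"z": 10,"spin": 0},
  {"x": 2,"y": 0,"z": 10,"spin": 0},
  {"x": 2,"y": 0,"z": 10,"spin": 0},
  {"x": 0,"y": 0,"z": 10,"spin": 0},
  {"x": 0,"y": 0,"z": 0,"spin": 0},
])

```text
time: 9.2
position: [0.5191, -0.022, 0.034]
tool_rot: [0.076, 0.997, 0.001, 0.026]
ft_force: [0.0, -0.2, -0.4]
grip_width: 0.0526
```

```bash
python3 -c "
from go import *
go(.518,-.021,.0185,171.1); cam('wrist','w4'); cam('side','s4')"
```

```text
t 9.2 pos [ 0.5191 -0.022   0.034 ] xax 171.22 zax [ 0.0525 -0.0015 -0.9986] F [ 0.04 -0.19 -0.44] w 0.0526
tool delta mm [ 2.   0.7 15.4] spin 0.002
```

View pics/w4.png

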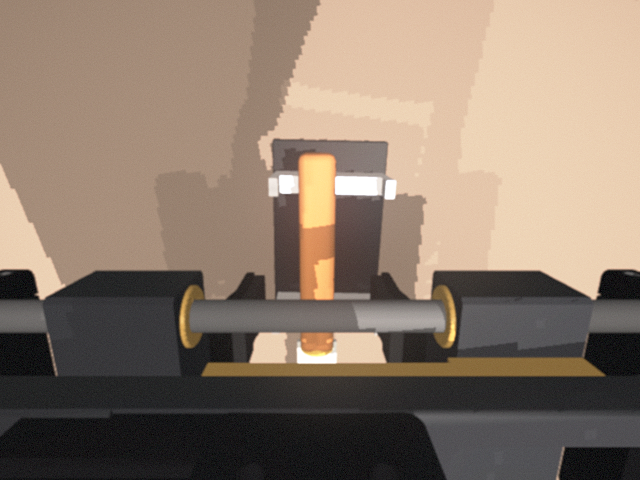

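>>> play_rows([
  {"x": 1,"y": 0,"z": 8,"spin": 0},
  {"x": 1,"y": 0,"z": 7,"spin": 0},
  {"x": 0,"y": 0,"z": 0,"spin": 0},
])

```text
time: 9.6
position: [0.5194, -0.0221, 0.0197]
tool_rot: [0.076, 0.997, 0.001, 0.028]
ft_force: [-0.7, -0.5, -0.6]
grip_width: 0.0524
```

>>> play_rows([
  {"x": 0,"y": 0,"z": 0,"spin": 0},
  {"x": 0,"y": 0,"z": 0,"spin": 0},
  {"x": 0,"y": 0,"z": 0,"spin": 0},
  {"x": 0,"y": 0,"z": 0,"spin": 0},
  {"x": 0,"y": 0,"z": 0,"spin": 0},
], grip=0, newtons=50)

```text
time: 10.1
position: [0.5199, -0.0222, 0.0201]
tool_rot: [0.076, 0.997, 0.001, 0.029]
ft_force: [0.1, 0.4, -0.6]
grip_width: 0.0199
```

```bash
python3 -c "
from go import *
go(.518,-.021,.0185,171.1)"
```

```text
t 10.1 pos [ 0.5199 -0.0222  0.0201] xax 171.23 zax [ 0.0577 -0.0029 -0.9983] F [ 0.14  0.42 -0.62] w 0.0199
tool delta mm [2.1 0.9 1.5] spin 0.002
```

>>> play_rows([
  {"x": 0,"y": 0,"z": 0,"spin": 0},
  {"x": 0,"y": 0,"z": 0,"spin": 0},
  {"x": 0,"y": 0,"z": 0,"spin": 0},
])

```text
time: 10.4
position: [0.5198, -0.0221, 0.0202]
tool_rot: [0.076, 0.997, 0.001, 0.029]
ft_force: [-0.3, 0.5, -0.4]
grip_width: 0.0154
```

>>> play_rows([
  {"x": 0,"y": 0,"z": -8,"spin": 0},
  {"x": 0,"y": 0,"z": -10,"spin": 0},
  {"x": 0,"y": 0,"z": -15,"spin": 0},
  {"x": 0,"y": 0,"z": -20,"spin": 0},
  {"x": 0,"y": 0,"z": -20,"spin": 0},
  {"x": 0,"y": 0,"z": -20,"spin": 0},
  {"x": 0,"y": 0,"z": -10,"spin": 0},
  {"x": 0,"y": 0,"z": 0,"spin": 0},
])

```text
time: 11.2
position: [0.5129, -0.0217, 0.131]
tool_rot: [0.076, 0.997, 0.001, 0.029]
ft_force: [-0.4, 0.5, -1.5]
grip_width: 0.0153
```

```bash
python3 -c "
from go import *
st(); cam('wrist','w5'); cam('side','s5');cam('top','t5')"
```

```text
t 11.2 pos [ 0.5129 -0.0217  0.131 ] xax 171.24 zax [ 0.0586 -0.0033 -0.9983] F [-0.45  0.49 -1.52] w 0.0153
```

View pics/w5.png

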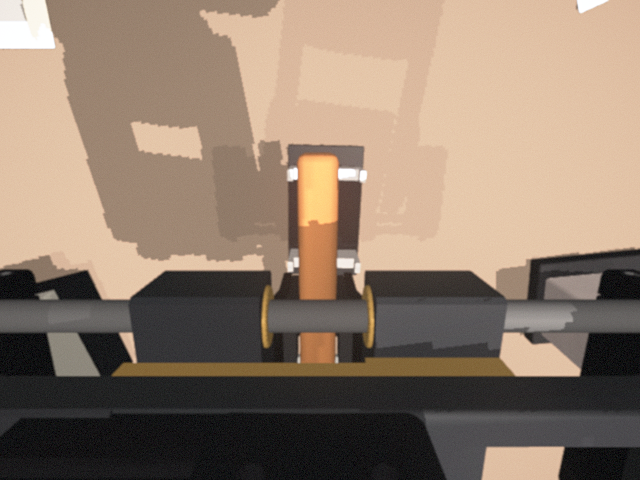

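View pics/s5.png

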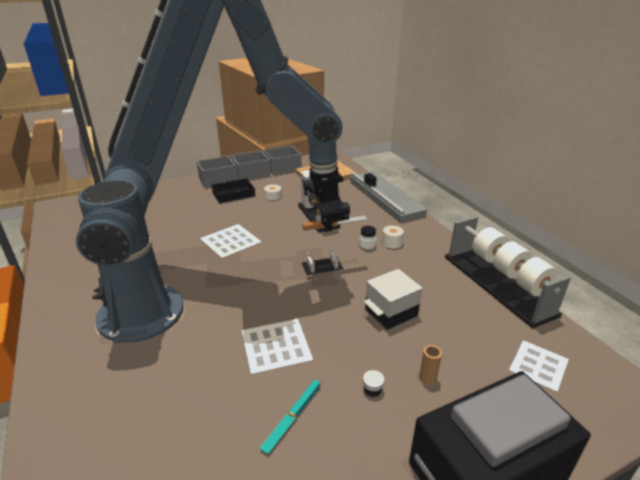

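```bash
python3 - <<'E'
import cv2
i=cv2.imread("pics/t5.png"); 
cv2.imwrite("pics/t5c.png",cv2.resize(i[170:260,390:480],None,fx=6,fy=6,interpolation=cv2.INTER_CUBIC))
i=cv2.imread("pics/s5.png"); 
cv2.imwrite("pics/s5c.png",cv2.resize(i[180:340,290:440],None,fx=3.7,fy=3.7,interpolation=cv2.INTER_CUBIC))
E
```

```text
(no output)
```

View pics/t5c.png

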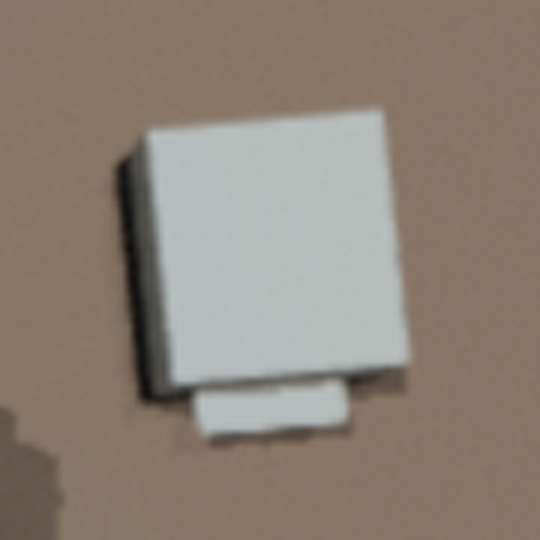

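View pics/s5c.png

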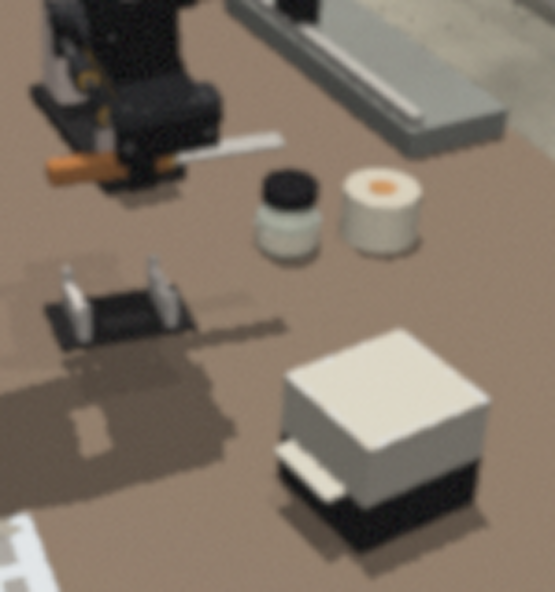

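```bash
python3 - <<'E'
from fit import *
T=cams.camera("top");S=cams.camera("side")
for p in(T,S): p["w2c"]=p["world_to_cam"]
a=np.array([[150,130],[382,110],[408,362],[172,385],[205,435],[350,428]])/6+[390,170]
zt=.0915
P=[(.05,.046,zt),(.05,-.046,zt),(-.05,-.046,zt),(-.05,.046,zt),(-.068,.03,.046),(-.068,-.03,.046)]
x,e=fit(T,P,a,[.575,-.277,0]); print(x.round(4),np.degrees(x[2]),e.round(1).tolist())
b=np.array([[400,330],[488,402],[372,447],[285,377],[362,548],[278,445],[330,500]])/3.7+[290,180]
P2=P[:4]+[(-.05,-.046,0),(-.068,.03,.046),(-.068,-.03,.046)]
x,e=fit(S,P2,b,[.575,-.277,0]); print(x.round(4),np.degrees(x[2]),e.round(1).tolist())
# blade in side: points handle end, tip
h=np.array([[48,172],[283,140]])/3.7+[290,180]
c,s=np.cos(-.1539),np.sin(-.1539)
g=np.array([.5129,-.0217,.131])-.0187*np.array([.0586,-.0033,-.9983])
for pit in np.radians([-3,-1,0,1,3,5]):
    f=np.array([c*np.cos(pit),s*np.cos(pit),np.sin(pit)])
    print(np.degrees(pit).round(1),(proj(S,[g-.067*f,g+.116*f])-h).round(1).tolist())
st()
E
```

```text
[ 0.5752 -0.2723  0.0993] 5.686711440603984 [[-0.2, 0.3], [0.2, 0.1], [0.4, 0.2], [0.5, -0.1], [-0.8, 0.1], [-0.2, -0.9]]
[ 0.5743 -0.2734  0.11  ] 6.301066078983974 [[0.3, -1.0], [1.1, -1.4], [0.2, 0.6], [0.0, -1.2], [-0.3, 2.4], [-1.1, 0.8], [-0.2, -0.2]]
-3.0 [[0.3, -2.1], [-0.4, 0.2]]
-1.0 [[0.3, -1.4], [-0.2, -1.0]]
0.0 [[0.3, -1.0], [-0.2, -1.7]]
1.0 [[0.3, -0.7], [-0.1, -2.3]]
3.0 [[0.3, 0.1], [-0.1, -3.6]]
5.0 [[0.4, 0.8], [-0.1, -4.8]]
t 11.45 pos [ 0.5114 -0.0213  0.1283] xax 171.22 zax [ 0.0532 -0.0018 -0.9986] F [-0.1   0.52 -0.42] w 0.0157
```

>>> play_rows([
  {"x": 12,"y": -20,"z": 0,"spin": 0},
  {"x": 14,"y": -32,"z": 0,"spin": 0},
  {"x": 14,"y": -32,"z": 0,"spin": 0},
  {"x": 14,"y": -32,"z": 0,"spin": 0},
  {"x": 14,"y": -32,"z": 0,"spin": 0},
  {"x": 14,"y": -32,"z": 0,"spin": 0},
  {"x": 14,"y": -32,"z": 0,"spin": 0},
  {"x": 0,"y": -20,"z": 0,"spin": 0},
])

```text
time: 12.25
position: [0.3764, -0.2393, 0.1145]
tool_rot: [0.073, 0.997, 0.005, 0.022]
ft_force: [0.5, 0.3, -2.0]
grip_width: 0.0154
```

>>> play_rows([
  {"x": 0,"y": 0,"z": 0,"spin": -0.05},
  {"x": 0,"y": 0,"z": 0,"spin": -0.05},
  {"x": 0,"y": 0,"z": 0,"spin": -0.05},
  {"x": 0,"y": 0,"z": 0,"spin": -0.05},
  {"x": 0,"y": 0,"z": 0,"spin": -0.05},
  {"x": 0,"y": 0,"z": 0,"spin": 0},
])

```text
time: 12.85
position: [0.3738, -0.2431, 0.1094]
tool_rot: [-0.053, 0.998, 0.005, 0.019]
ft_force: [-0.2, -0.4, -0.9]
grip_width: 0.0158
```

```bash
python3 -c "
from go import *
go(.36,-.2955,.12,186)"
```

```text
t 12.85 pos [ 0.3738 -0.2431  0.1094] xax -173.97 zax [ 0.0382  0.0123 -0.9992] F [-0.24 -0.43 -0.88] w 0.0158
tool delta mm [ 18.8 -50.6 -11.8] spin 0.001
```

>>> play_rows([
  {"x": 6,"y": -15,"z": 10,"spin": 0},
  {"x": 6,"y": -18,"z": 15,"spin": 0},
  {"x": 6,"y": -18,"z": 15,"spin": 0},
  {"x": 0,"y": 0,"z": 15,"spin": 0},
  {"x": 0,"y": 0,"z": 15,"spin": 0},
  {"x": 0,"y": 0,"z": 10,"spin": 0},
  {"x": 0,"y": 0,"z": 0,"spin": 0},
])

```text
time: 13.55
position: [0.3637, -0.2962, 0.0221]
tool_rot: [-0.049, 0.999, 0.007, 0.018]
ft_force: [-0.4, 0.6, -0.4]
grip_width: 0.0158
```

```bash
python3 -c "
from go import *
go(.36,-.2955,.014,186)
cam('side','s6');cam('top','t6')
import cv2
i=cv2.imread('pics/s6.png'); 
cv2.imwrite('pics/s6c.png',cv2.resize(i[220:380,220:440],None,fx=3.6,fy=3.6,interpolation=cv2.INTER_CUBIC))
i=cv2.imread('pics/t6.png'); 
cv2.imwrite('pics/t6c.png',cv2.resize(i[170:400,380:490],None,fx=2.6,fy=2.6,interpolation=cv2.INTER_CUBIC))
"
```

```text
t 13.55 pos [ 0.3637 -0.2962  0.0221] xax -174.39 zax [ 0.0359  0.0154 -0.9992] F [-0.35  0.61 -0.42] w 0.0158
tool delta mm [3.9 0.9 7.9] spin -0.007
```

View pics/s6c.png

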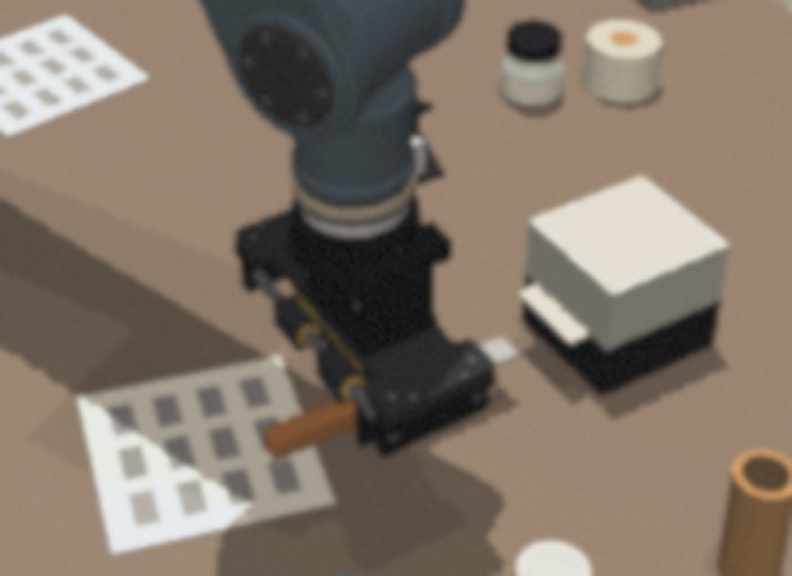

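View pics/t6c.png

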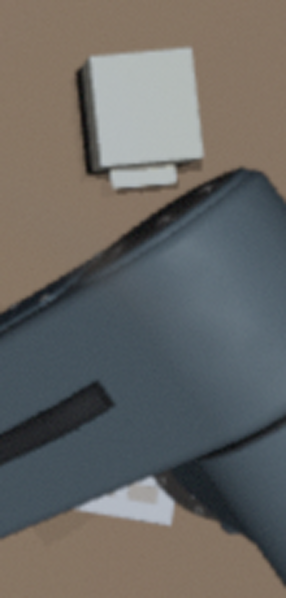

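```bash
python3 - <<'E'
from go import *
o,e=st(); S=cams.camera("side"); S["w2c"]=S["world_to_cam"]
g=o["position"]-.0187*e[:,2]; print(g)
yaw=np.arctan2(e[1,0],e[0,0])+np.pi
for pit in np.radians([-5,-3,-1,0,1,3,5]):
    f=np.array([np.cos(yaw)*np.cos(pit),np.sin(yaw)*np.cos(pit),np.sin(pit)]); l=np.array([-np.sin(yaw),np.cos(yaw),0])*.01
    print(np.degrees(pit),proj(S,[g-.067*f,g+.116*f+l,g+.116*f-l]).round(1).tolist())
i=cv2.imread('pics/s6.png')
cv2.imwrite('pics/s6d.png',cv2.resize(i[300:360,280:390],None,fx=7,fy=7,interpolation=cv2.INTER_CUBIC))
E
```

```text
t 13.65 pos [ 0.3641 -0.2966  0.0232] xax -174.35 zax [ 0.0372  0.0136 -0.9992] F [ 0.21 -0.09 -0.36] w 0.0157
[ 0.36345346 -0.29689588  0.04185604]
-5.0 [[295.1, 340.2], [359.5, 314.5], [364.3, 319.3]]
-3.0000000000000004 [[295.1, 341.0], [359.7, 313.2], [364.5, 318.0]]
-1.0 [[295.1, 341.7], [359.8, 311.9], [364.6, 316.7]]
0.0 [[295.1, 342.1], [359.8, 311.2], [364.7, 316.0]]
1.0 [[295.1, 342.5], [359.9, 310.6], [364.7, 315.4]]
3.0000000000000004 [[295.2, 343.3], [359.9, 309.3], [364.8, 314.1]]
5.0 [[295.2, 344.0], [359.9, 308.1], [364.7, 312.9]]
```

View pics/s6d.png

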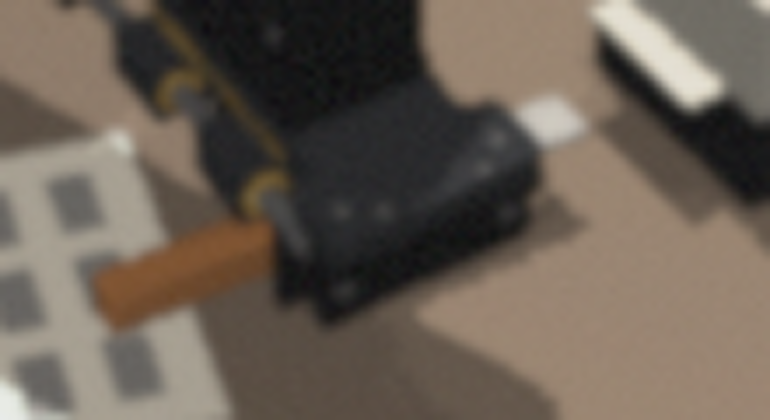

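>>> play_rows([
  {"x": 0,"y": 0,"z": 7,"spin": 0},
  {"x": -10,"y": 0,"z": 0,"spin": 0},
  {"x": -12,"y": 0,"z": 0,"spin": 0},
  {"x": -12,"y": 0,"z": 0,"spin": 0},
  {"x": -4,"y": 0,"z": 0,"spin": 0},
  {"x": 0,"y": 0,"z": 0,"spin": 0},
])

```text
time: 14.3
position: [0.4081, -0.2936, 0.0201]
tool_rot: [-0.05, 0.999, 0.003, 0.021]
ft_force: [0.9, -0.1, -0.3]
grip_width: 0.0156
```

```bash
python3 - <<'E'
from go import *
go(.405,-.2909,.016,186)
cam('side','s7')
i=cv2.imread('pics/s7.png')
cv2.imwrite('pics/s7d.png',cv2.resize(i[260:350,300:420],None,fx=6.6,fy=6.6,interpolation=cv2.INTER_CUBIC))
E
```

```text
t 14.3 pos [ 0.4081 -0.2936  0.0201] xax -174.26 zax [ 0.0419  0.0079 -0.9991] F [ 0.94 -0.07 -0.28] w 0.0156
tool delta mm [3. 3. 4.] spin -0.004
```

View pics/s7d.png

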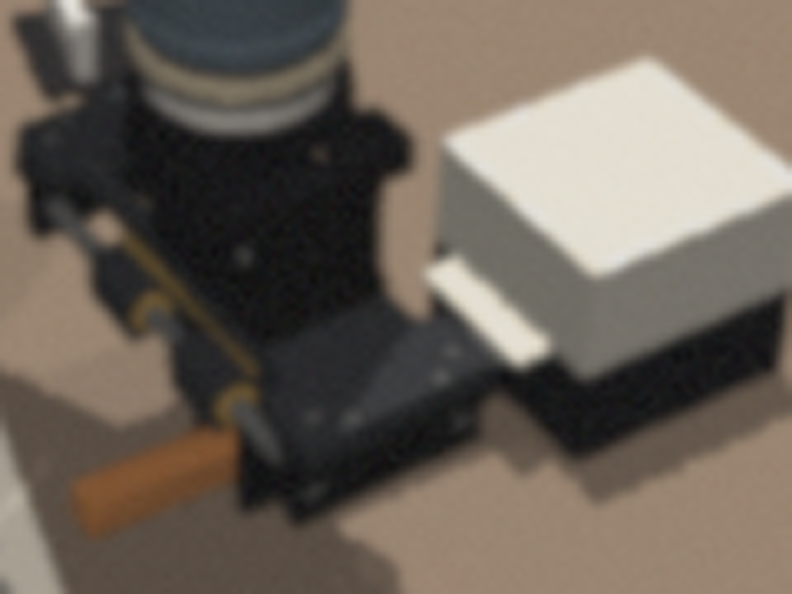

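>>> play_rows([
  {"x": 4,"y": 2,"z": -3,"spin": 0},
  {"x": 0,"y": 0,"z": -7,"spin": 0},
  {"x": -1,"y": 0,"z": -8,"spin": 0},
  {"x": -1,"y": 0,"z": -8,"spin": 0},
  {"x": -1,"y": 0,"z": -8,"spin": 0},
  {"x": 0,"y": 0,"z": 0,"spin": 0},
])

```text
time: 14.95
position: [0.4031, -0.2909, 0.057]
tool_rot: [-0.05, 0.999, 0.004, 0.02]
ft_force: [0.6, 0.8, -1.7]
grip_width: 0.0156
```

```bash
python3 - <<'E'
from go import *
st()
cam('side','s8')
i=cv2.imread('pics/s8.png')
cv2.imwrite('pics/s8d.png',cv2.resize(i[230:350,280:430],None,fx=5.3,fy=5,interpolation=cv2.INTER_CUBIC))
E
```

```text
t 14.95 pos [ 0.4031 -0.2909  0.057 ] xax -174.33 zax [ 0.0395  0.0103 -0.9992] F [ 0.62  0.82 -1.69] w 0.0156
```

View pics/s8d.png

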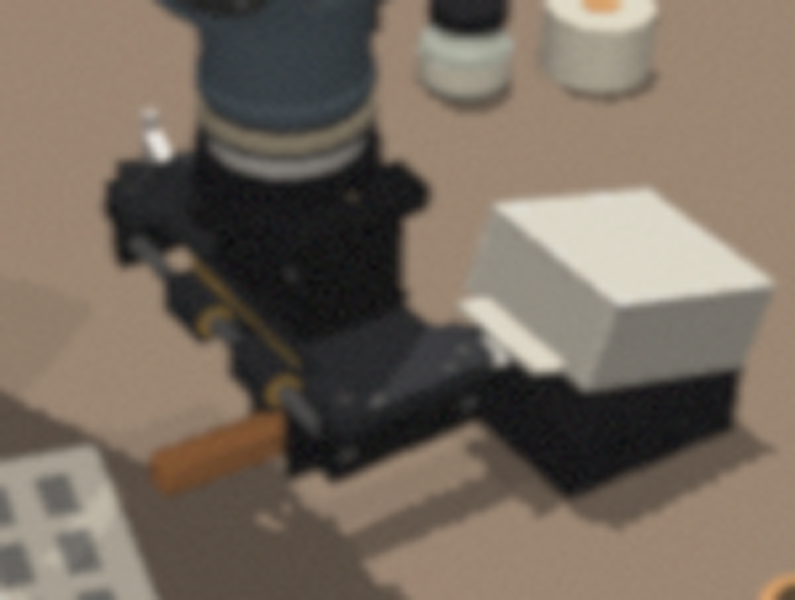

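>>> play_rows([
  {"x": -3,"y": 0,"z": -9,"spin": 0},
  {"x": -4,"y": 0,"z": -8,"spin": 0},
  {"x": -5,"y": 0,"z": -8,"spin": 0},
  {"x": -6,"y": 0,"z": -8,"spin": 0},
  {"x": -6,"y": 0,"z": -8,"spin": 0},
  {"x": -7,"y": 0,"z": -7,"spin": 0},
  {"x": -7,"y": 0,"z": -6,"spin": 0},
  {"x": -7,"y": 0,"z": -4,"spin": 0},
])

```text
time: 15.8
position: [0.4478, -0.2858, 0.1213]
tool_rot: [-0.049, 0.999, 0.005, 0.019]
ft_force: [-0.8, -0.2, 0.2]
grip_width: 0.0153
```

```bash
python3 - <<'E'
from go import *
st()
cam('side','s9')
i=cv2.imread('pics/s9.png')
cv2.imwrite('pics/s9d.png',cv2.resize(i[200:350,280:430],None,fx=4,fy=4,interpolation=cv2.INTER_CUBIC))
E
```

```text
t 15.8 pos [ 0.4478 -0.2858  0.1213] xax -174.35 zax [ 0.0373  0.0124 -0.9992] F [-0.81 -0.24  0.17] w 0.0153
```

View pics/s9d.png

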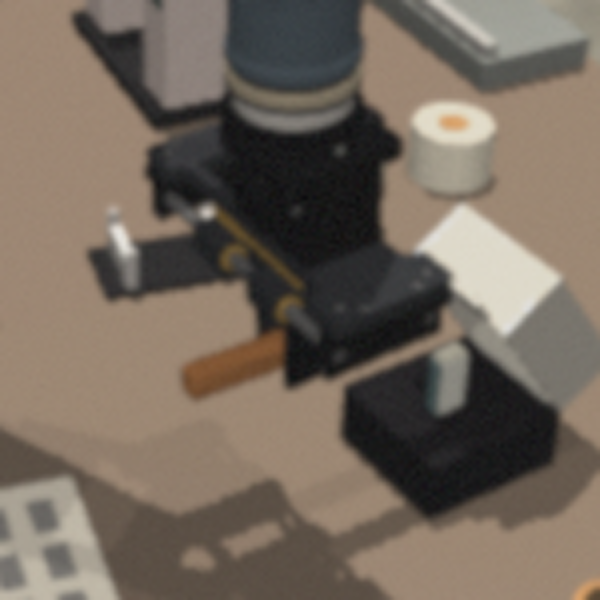

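>>> play_rows([
  {"x": -8,"y": 0,"z": -5,"spin": 0},
  {"x": -9,"y": 0,"z": -4,"spin": 0},
  {"x": -10,"y": 0,"z": -4,"spin": 0},
  {"x": -10,"y": 0,"z": -3,"spin": 0},
  {"x": -10,"y": 0,"z": -2,"spin": 0},
  {"x": -10,"y": 0,"z": 0,"spin": 0},
  {"x": -10,"y": 0,"z": 0,"spin": 0},
  {"x": -10,"y": 0,"z": 0,"spin": 0},
])

```text
time: 16.65
position: [0.5311, -0.2776, 0.1441]
tool_rot: [-0.049, 0.999, 0.005, 0.019]
ft_force: [-0.3, -0.6, -1.6]
grip_width: 0.0153
```

```bash
python3 - <<'E'
from go import *
st()
cam('side','s10')
i=cv2.imread('pics/s10.png')
cv2.imwrite('pics/s10d.png',cv2.resize(i[180:350,280:450],None,fx=3.5,fy=3.5,interpolation=cv2.INTER_CUBIC))
E
```

```text
t 16.65 pos [ 0.5311 -0.2776  0.1441] xax -174.36 zax [ 0.0383  0.0123 -0.9992] F [-0.3  -0.59 -1.56] w 0.0153
```

View pics/s10d.png

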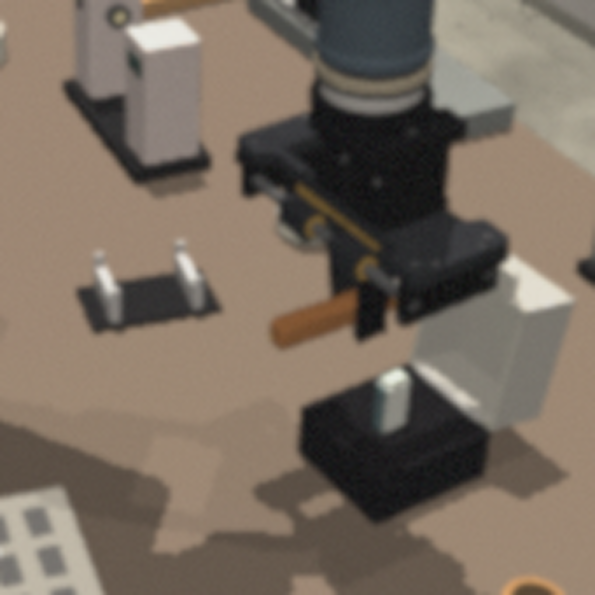

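>>> play_rows([
  {"x": 8,"y": 0,"z": 0,"spin": 0},
  {"x": 15,"y": 0,"z": 0,"spin": 0},
  {"x": 20,"y": 0,"z": 0,"spin": 0},
  {"x": 20,"y": 0,"z": 0,"spin": 0},
  {"x": 20,"y": 0,"z": 0,"spin": 0},
  {"x": 15,"y": 0,"z": 0,"spin": 0.05},
  {"x": 0,"y": 0,"z": 0,"spin": 0.1},
  {"x": 0,"y": 0,"z": 0,"spin": 0.08},
])

```text
time: 17.5
position: [0.4282, -0.2868, 0.1392]
tool_rot: [0.07, 0.997, 0.008, 0.019]
ft_force: [0.9, 0.1, -0.9]
grip_width: 0.0155
```

```bash
python3 - <<'E'
from go import *
go(.5198,-.0221,.10,171.23)
cam('side','s11')
i=cv2.imread('pics/s11.png')
cv2.imwrite('pics/s11d.png',cv2.resize(i[220:340,300:440],None,fx=5,fy=5,interpolation=cv2.INTER_CUBIC))
E
```

```text
t 17.5 pos [ 0.4282 -0.2868  0.1392] xax 171.98 zax [ 0.0392  0.0128 -0.9991] F [ 0.9   0.14 -0.91] w 0.0155
tool delta mm [-52.3 274.1  46.2] spin 0.013
```

View pics/s11d.png

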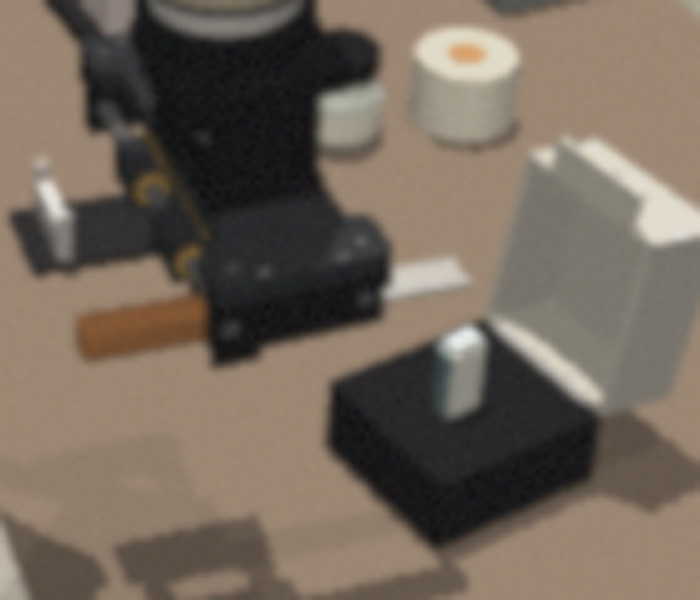

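>>> play_rows([
  {"x": -4,"y": 20,"z": 0,"spin": 0.01},
  {"x": -8,"y": 35,"z": 0,"spin": 0},
  {"x": -8,"y": 40,"z": 0,"spin": 0},
  {"x": -8,"y": 40,"z": 0,"spin": 0},
  {"x": -8,"y": 40,"z": 3,"spin": 0},
  {"x": -8,"y": 40,"z": 5,"spin": 0},
  {"x": -6,"y": 30,"z": 5,"spin": 0},
  {"x": 0,"y": 12,"z": 0,"spin": 0},
])

```text
time: 18.35
position: [0.5173, -0.0369, 0.1331]
tool_rot: [0.075, 0.997, 0.006, 0.021]
ft_force: [0.4, -1.3, -0.6]
grip_width: 0.0157
```

```bash
python3 - <<'E'
from go import *
go(.5198,-.0221,.0202,171.23)
cam('wrist','w12');cam('side','s12')
i=cv2.imread('pics/s12.png')
cv2.imwrite('pics/s12d.png',cv2.resize(i[180:290,280:400],None,fx=5,fy=5,interpolation=cv2.INTER_CUBIC))
E
```

```text
t 18.35 pos [ 0.5173 -0.0369  0.1331] xax 171.34 zax [ 0.0426  0.009  -0.9991] F [ 0.41 -1.27 -0.56] w 0.0157
tool delta mm [  4.4  13.3 113. ] spin 0.002
```

View pics/s12d.png

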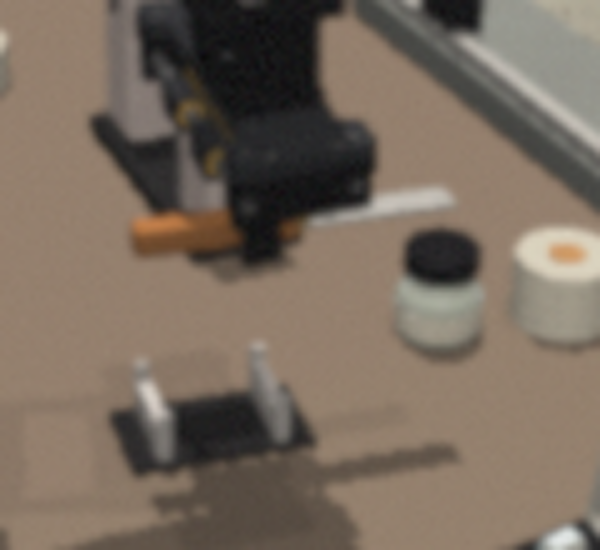

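View pics/w12.png

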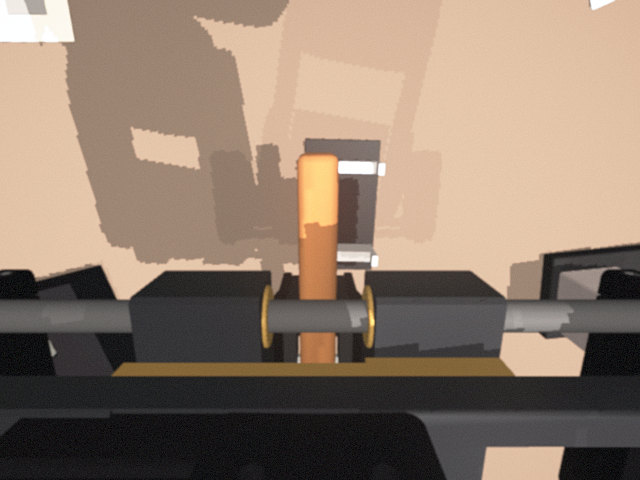

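>>> play_rows([
  {"x": 1,"y": 8,"z": 5,"spin": 0},
  {"x": 1,"y": 8,"z": 15,"spin": 0},
  {"x": 1,"y": 0,"z": 15,"spin": 0},
  {"x": 1,"y": 0,"z": 15,"spin": 0},
  {"x": 0,"y": 0,"z": 15,"spin": 0},
  {"x": 0,"y": 0,"z": 10,"spin": 0},
  {"x": 0,"y": 0,"z": 0,"spin": 0},
])

```text
time: 19.15
position: [0.5175, -0.0284, 0.0563]
tool_rot: [0.08, 0.997, 0.005, 0.022]
ft_force: [0.4, -0.1, -0.2]
grip_width: 0.0159
```

```bash
python3 - <<'E'
from go import *
go(.5198,-.019,.0202,171.23)
E
```

```text
t 19.15 pos [ 0.5175 -0.0284  0.0563] xax 170.81 zax [ 0.0445  0.0056 -0.999 ] F [ 0.43 -0.07 -0.17] w 0.0159
tool delta mm [ 0.8  9.2 36.2] spin -0.007
```

>>> play_rows([
  {"x": 0,"y": 5,"z": 0,"spin": -0.007},
  {"x": 0,"y": 5,"z": 5,"spin": 0},
  {"x": 0,"y": 0,"z": 10,"spin": 0},
  {"x": 0,"y": 0,"z": 7,"spin": 0},
  {"x": 0,"y": 0,"z": 0,"spin": 0},
])

```text
time: 19.65
position: [0.5215, -0.0188, 0.0343]
tool_rot: [0.077, 0.997, 0.004, 0.024]
ft_force: [-0.1, 1.1, -0.2]
grip_width: 0.0155
```

```bash
python3 - <<'E'
from go import *
go(.5198,-.019,.0202,171.23)
cam('wrist','w13');cam('side','s13')
i=cv2.imread('pics/s13.png')
cv2.imwrite('pics/s13d.png',cv2.resize(i[200:290,280:400],None,fx=6,fy=6,interpolation=cv2.INTER_CUBIC))
E
```

```text
t 19.65 pos [ 0.5215 -0.0188  0.0343] xax 171.16 zax [ 0.048   0.0045 -0.9988] F [-0.09  1.05 -0.16] w 0.0155
tool delta mm [ 2.3 -0.6 14. ] spin -0.001
```

View pics/s13d.png

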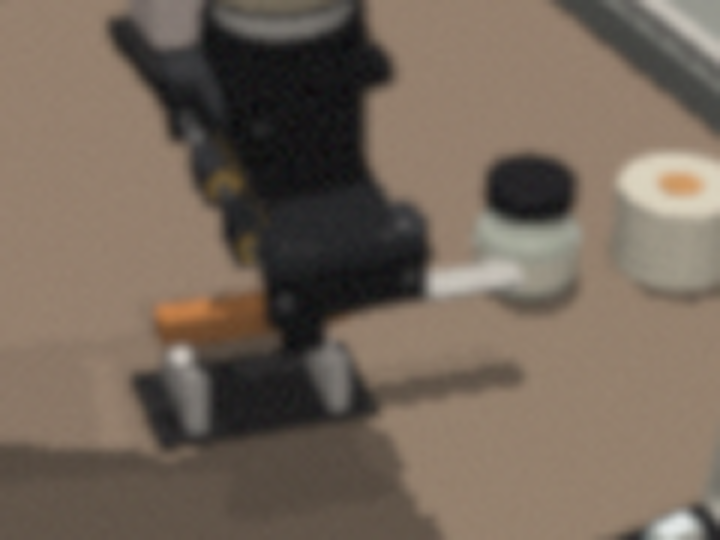

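View pics/w13.png

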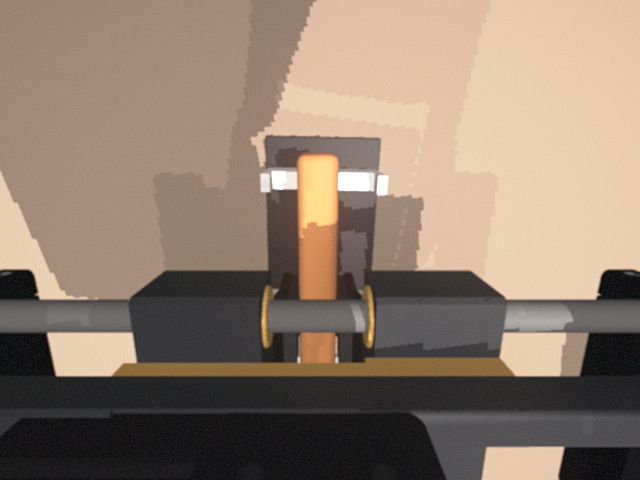

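>>> play_rows([
  {"x": 1,"y": 0,"z": 5,"spin": 0},
  {"x": 0,"y": 0,"z": 5,"spin": 0},
  {"x": 0,"y": 0,"z": 3,"spin": 0},
  {"x": 0,"y": 0,"z": 0,"spin": 0},
])

```text
time: 20.15
position: [0.5212, -0.0188, 0.0212]
tool_rot: [0.077, 0.997, 0.004, 0.024]
ft_force: [-0.1, -0.9, -0.7]
grip_width: 0.0152
```

```bash
python3 - <<'E'
from go import *
go(.5198,-.019,.0202,171.23)
E
```

```text
t 20.15 pos [ 0.5212 -0.0188  0.0212] xax 171.16 zax [ 0.0486  0.0043 -0.9988] F [-0.1  -0.92 -0.74] w 0.0152
tool delta mm [ 1.4 -0.5  0.9] spin -0.001
```

>>> play_rows([
  {"x": 0,"y": 0,"z": 1,"spin": 0},
  {"x": 0,"y": 0,"z": 0,"spin": 0},
])

```text
time: 20.35
position: [0.5214, -0.0188, 0.0203]
tool_rot: [0.077, 0.997, 0.004, 0.024]
ft_force: [-0.8, -0.3, 0.8]
grip_width: 0.0155
```

>>> play_rows([
  {"x": 0,"y": 0,"z": 0,"spin": 0},
  {"x": 0,"y": 0,"z": 0,"spin": 0},
  {"x": 0,"y": 0,"z": 0,"spin": 0},
  {"x": 0,"y": 0,"z": 0,"spin": 0},
], grip=0.55)

```text
time: 20.75
position: [0.5212, -0.0186, 0.0205]
tool_rot: [0.077, 0.997, 0.004, 0.024]
ft_force: [0.0, 0.5, -0.0]
grip_width: 0.0399
```

```bash
python3 - <<'E'
from go import *
st()
cam('side','s14')
i=cv2.imread('pics/s14.png')
cv2.imwrite('pics/s14d.png',cv2.resize(i[200:290,280:400],None,fx=6,fy=6,interpolation=cv2.INTER_CUBIC))
E
```

```text
t 20.75 pos [ 0.5212 -0.0186  0.0205] xax 171.15 zax [ 0.0488  0.0045 -0.9988] F [ 0.    0.48 -0.02] w 0.0399
```

View pics/s14d.png

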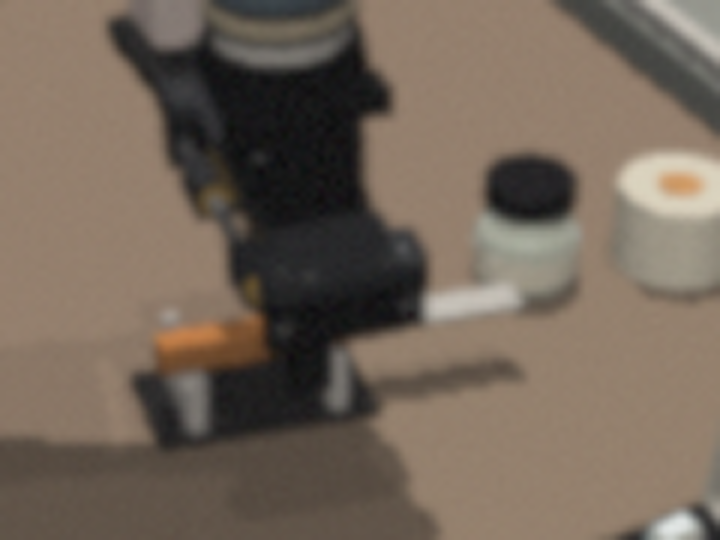

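>>> play_rows([
  {"x": 0,"y": 0,"z": -10,"spin": 0},
  {"x": 0,"y": 0,"z": -25,"spin": 0},
  {"x": 0,"y": 0,"z": -25,"spin": 0},
  {"x": 0,"y": 0,"z": -25,"spin": 0},
  {"x": 0,"y": 0,"z": -25,"spin": 0},
  {"x": 0,"y": 0,"z": -25,"spin": 0},
  {"x": 0,"y": 0,"z": -25,"spin": 0},
  {"x": 0,"y": 0,"z": 0,"spin": 0},
], grip=1)

```text
time: 21.6
position: [0.5148, -0.0205, 0.191]
tool_rot: [0.077, 0.997, 0.003, 0.028]
ft_force: [1.2, -0.7, 0.5]
grip_width: 0.0866
```

```bash
python3 - <<'E'
from go import *
st(); cam('wrist','w15')
E
```

```text
t 21.6 pos [ 0.5148 -0.0205  0.191 ] xax 171.15 zax [ 0.0557  0.0016 -0.9984] F [ 1.19 -0.71  0.5 ] w 0.0866
```

View pics/w15.png

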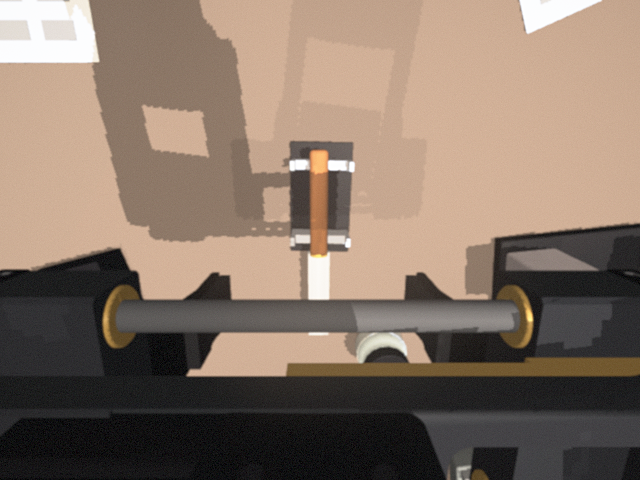

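>>> play_rows([
  {"x": -8,"y": -15,"z": -10,"spin": 0},
  {"x": -15,"y": -30,"z": -10,"spin": 0},
  {"x": -15,"y": -35,"z": -10,"spin": 0},
  {"x": -15,"y": -35,"z": -10,"spin": 0},
  {"x": -15,"y": -35,"z": -10,"spin": 0},
  {"x": -15,"y": -35,"z": -10,"spin": 0},
  {"x": -15,"y": -35,"z": 0,"spin": 0},
  {"x": -15,"y": -20,"z": 0,"spin": 0},
])

```text
time: 22.45
position: [0.5806, -0.278, 0.244]
tool_rot: [0.074, 0.997, 0.007, 0.017]
ft_force: [-0.2, -0.0, -0.3]
grip_width: 0.0869
```

>>> play_rows([
  {"x": 0,"y": 0,"z": 0,"spin": -0.05},
  {"x": 0,"y": 0,"z": 0,"spin": -0.07},
  {"x": 0,"y": 0,"z": 0,"spin": -0.07},
  {"x": 0,"y": 0,"z": 0,"spin": -0.05},
  {"x": 0,"y": 0,"z": 0,"spin": 0},
])

```text
time: 22.95
position: [0.5785, -0.2827, 0.2346]
tool_rot: [-0.047, 0.999, 0.008, 0.013]
ft_force: [1.0, 0.3, -0.4]
grip_width: 0.087
```

```bash
python3 - <<'E'
from go import *
go(.57,-.2735,.05,186); cam('wrist','w16')
E
```

```text
t 22.95 pos [ 0.5785 -0.2827  0.2346] xax -174.65 zax [ 0.0258  0.0171 -0.9995] F [ 0.97  0.33 -0.42] w 0.087
tool delta mm [ 12.6   7.2 184.5] spin -0.011
```

View pics/w16.png

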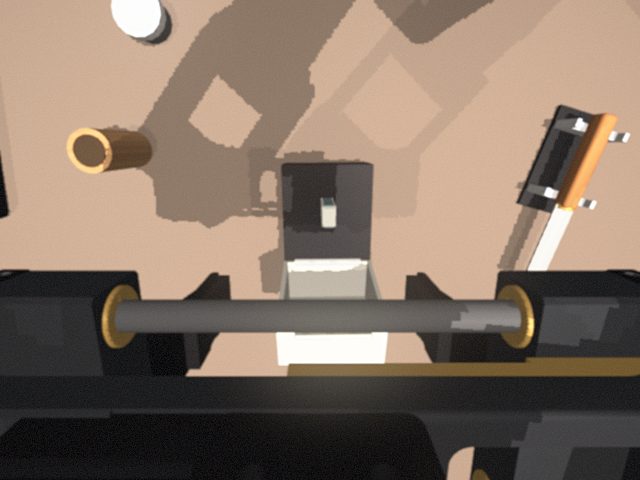

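```bash
python3 - <<'E'
import cv2
i=cv2.imread("pics/w16.png"); 
cv2.imwrite("pics/w16c.png",cv2.resize(i[155:275,270:390],None,fx=5,fy=5,interpolation=cv2.INTER_CUBIC))
E
```

```text
(no output)
```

View pics/w16c.png

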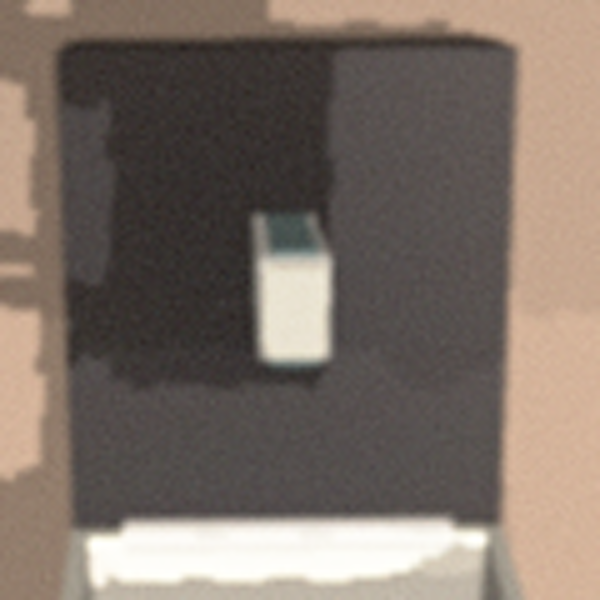

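```bash
python3 - <<'E'
from fit import *
p=cam("wrist")
b=np.array([[62,48],[513,45],[500,527],[75,530]])/5+[270,155]
P=[(-.05,-.046,.042),(-.05,.046,.042),(.05,.046,.042),(.05,-.046,.042)]
x,e=fit(p,P,b,[.57,-.27,.1]); print("case",x.round(4),np.degrees(x[2]),e.round(1).tolist())
c=x[:2]+np.array([-.005*np.cos(x[2]),-.005*np.sin(x[2])]); print("cuv from case",c)
b=np.array([[258,254],[331,253],[331,363],[260,364]])/5+[270,155]
P=[(-.011,-.00625,.082),(-.011,.00625,.082),(.011,.00625,.082),(.011,-.00625,.082)]
x,e=fit(p,P,b,[.57,-.27,.1]); print("cuv",x.round(4),np.degrees(x[2]),e.round(1).tolist())
st()
E
```

```text
case [ 0.5761 -0.2688  0.0976] 5.5938449829696655 [[-1.1, 0.4], [1.5, 0.4], [0.4, -0.5], [-0.6, -0.3]]
cuv from case [ 0.57110323 -0.26931267]
cuv [ 0.5705 -0.2699  0.11  ] 6.3039886350722965 [[0.4, -0.7], [-0.4, -0.8], [-0.3, 0.8], [0.3, 0.9]]
t 23.05 pos [ 0.5785 -0.2826  0.2349] xax -174.7 zax [ 0.0259  0.0171 -0.9995] F [-0.73  0.29  0.27] w 0.0868
```

```bash
python3 go.py .5715 -.2705 .12 185.9
```

```text
t 23.05 pos [ 0.5785 -0.2826  0.2349] xax -174.7 zax [ 0.0259  0.0171 -0.9995] F [-0.73  0.29  0.27] w 0.0868
tool delta mm [  9.   11.  114.8] spin -0.011
```

>>> play_rows([
  {"x": 2,"y": 4,"z": 10,"spin": -0.01},
  {"x": 3,"y": 4,"z": 15,"spin": 0},
  {"x": 2,"y": 3,"z": 15,"spin": 0},
  {"x": 1,"y": 0,"z": 20,"spin": 0},
  {"x": 0,"y": 0,"z": 20,"spin": 0},
  {"x": 0,"y": 0,"z": 15,"spin": 0},
  {"x": 0,"y": 0,"z": 10,"spin": 0},
  {"x": 0,"y": 0,"z": 0,"spin": 0},
], grip=0.5)

```text
time: 23.85
position: [0.5692, -0.2659, 0.1212]
tool_rot: [-0.051, 0.999, 0.01, 0.011]
ft_force: [-0.7, -0.3, 0.2]
grip_width: 0.0444
```

```bash
python3 go.py .5715 -.2705 .0495 185.9; python3 -c "
from h import *
cam('wrist','w17')"
```

```text
t 23.85 pos [ 0.5692 -0.2659  0.1212] xax -174.15 zax [ 0.0218  0.0205 -0.9996] F [-0.68 -0.3   0.16] w 0.0444
tool delta mm [-0.1 -6.1 71.6] spin -0.001
```

View pics/w17.png

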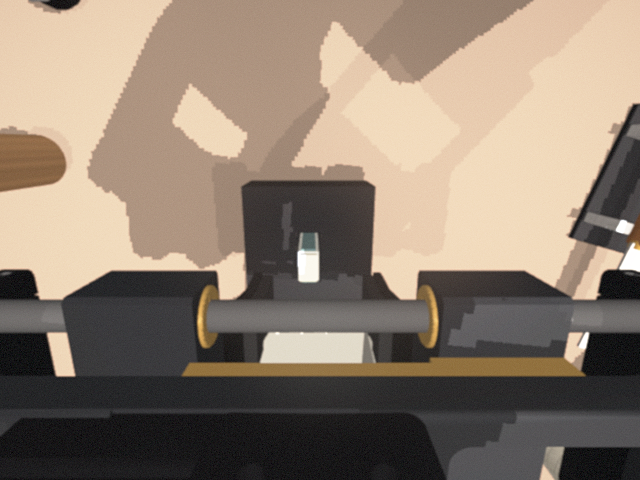

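>>> play_rows([
  {"x": 0,"y": -6,"z": 5,"spin": 0},
  {"x": 0,"y": -1,"z": 12,"spin": 0},
  {"x": 0,"y": 0,"z": 12,"spin": 0},
  {"x": 0,"y": 0,"z": 10,"spin": 0},
  {"x": 0,"y": 0,"z": 0,"spin": 0},
])

```text
time: 24.4
position: [0.5729, -0.2744, 0.0819]
tool_rot: [-0.051, 0.999, 0.008, 0.014]
ft_force: [0.2, 0.5, 0.3]
grip_width: 0.0435
```

```bash
python3 go.py .5715 -.2705 .0495 185.9; python3 -c "
from fit import *
p=cam('wrist','w18'); i=p['img'][:,:,::-1]
cv2.imwrite('pics/w18c.png',cv2.resize(i[220:340,250:390],None,fx=5,fy=5,interpolation=cv2.INTER_CUBIC))"
```

```text
t 24.4 pos [ 0.5729 -0.2744  0.0819] xax -174.17 zax [ 0.027   0.0166 -0.9995] F [0.18 0.49 0.35] w 0.0435
tool delta mm [ 1.9  3.5 32.4] spin -0.001
```

View pics/w18c.png

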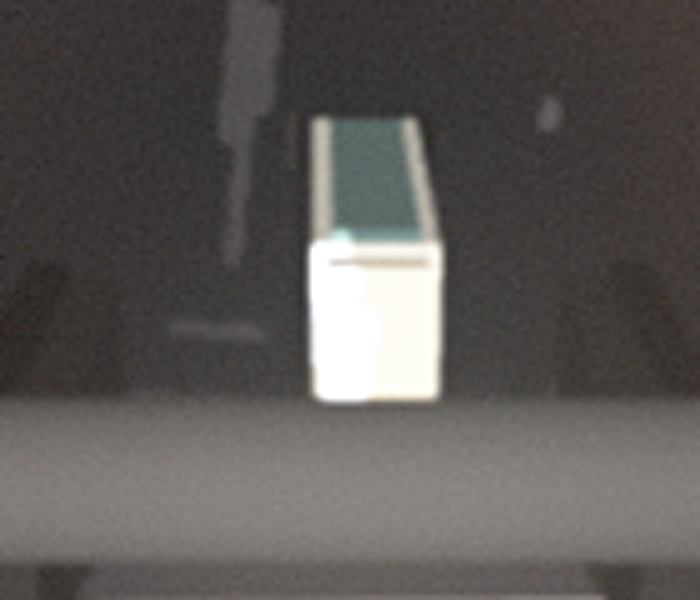

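```bash
python3 -c "
from fit import *
p=cam('wrist')
b=np.array([[311,243],[441,243],[440,400],[313,401]])/5+[250,220]
P=[(-.011,-.00625,.082),(-.011,.00625,.082),(.011,.00625,.082),(.011,-.00625,.082)]
x,e=fit(p,P,b,[.57,-.27,.1]); print('cuv',x.round(4),np.degrees(x[2]),e.round(1).tolist())
x,e=fit(p,P[:2],b[:2],[.57,-.27,.1]); print('cuv',x.round(4),np.degrees(x[2]),e.round(1).tolist())
"; python3 go.py .5715 -.2705 .0495 185.9
```

```text
cuv [ 0.5701 -0.2708  0.1109] 6.35346283588517 [[0.2, -2.3], [-0.2, -2.7], [-0.4, 6.8], [0.4, 7.0]]
cuv [ 0.5714 -0.2708  0.0968] 5.548866024672616 [[0.3, 0.0], [-0.3, -0.0]]
t 24.5 pos [ 0.5737 -0.2749  0.0832] xax -174.16 zax [ 0.0289  0.0152 -0.9995] F [-0.35 -0.55  0.61] w 0.0432
tool delta mm [ 2.7  4.1 33.7] spin -0.001
```

>>> play_rows([
  {"x": 2,"y": 4,"z": 0,"spin": 0},
  {"x": 0,"y": 0,"z": 8,"spin": 0},
  {"x": 0,"y": 0,"z": 10,"spin": 0},
  {"x": 0,"y": 0,"z": 6,"spin": 0},
  {"x": 0,"y": 0,"z": 0,"spin": 0},
])

```text
time: 25.0
position: [0.5725, -0.2706, 0.0585]
tool_rot: [-0.051, 0.999, 0.006, 0.016]
ft_force: [-0.2, 0.3, -0.2]
grip_width: 0.0433
```

```bash
python3 go.py .572 -.2708 .0495 185.9; python3 -c "
from fit import *
p=cam('wrist','w19')"
```

```text
t 25.0 pos [ 0.5725 -0.2706  0.0585] xax -174.14 zax [ 0.0309  0.0138 -0.9994] F [-0.21  0.29 -0.16] w 0.0433
tool delta mm [ 0.9 -0.3  9. ] spin -0.001
```

View pics/w19.png

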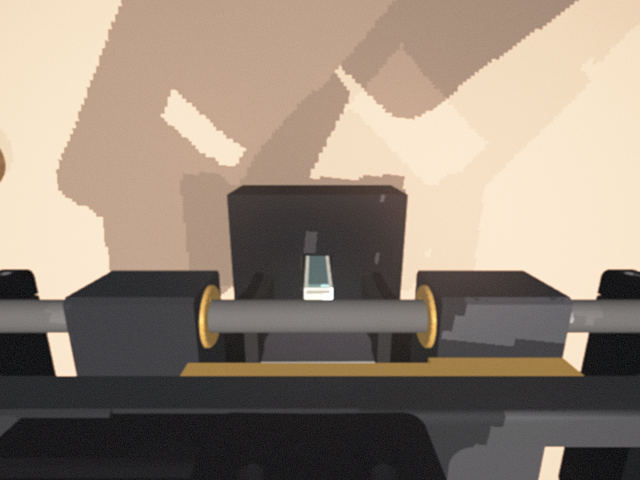

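>>> play_rows([
  {"x": 1,"y": 0,"z": 5,"spin": 0},
  {"x": 0,"y": 0,"z": 3,"spin": 0},
  {"x": 0,"y": 0,"z": 0,"spin": 0},
])

```text
time: 25.35
position: [0.5722, -0.2709, 0.0503]
tool_rot: [-0.051, 0.999, 0.006, 0.016]
ft_force: [0.5, -1.2, -0.6]
grip_width: 0.0437
```

```bash
python3 go.py .572 -.2708 .0495 185.9
```

```text
t 25.35 pos [ 0.5722 -0.2709  0.0503] xax -174.14 zax [ 0.0317  0.0132 -0.9994] F [ 0.5  -1.18 -0.62] w 0.0437
tool delta mm [0.2 0.1 0.8] spin -0.001
```

>>> play_rows([
  {"x": 0,"y": 0,"z": 0,"spin": 0},
  {"x": 0,"y": 0,"z": 0,"spin": 0},
  {"x": 0,"y": 0,"z": 0,"spin": 0},
  {"x": 0,"y": 0,"z": 0,"spin": 0},
  {"x": 0,"y": 0,"z": 0,"spin": 0},
  {"x": 0,"y": 0,"z": 0,"spin": 0},
  {"x": 0,"y": 0,"z": 0,"spin": 0},
], grip=0, newtons=20)

```text
time: 26.05
position: [0.5726, -0.2712, 0.0509]
tool_rot: [-0.051, 0.999, 0.005, 0.017]
ft_force: [0.8, -0.2, -0.1]
grip_width: 0.0123
```

>>> play_rows([
  {"x": 0,"y": 0,"z": -6,"spin": 0},
  {"x": 0,"y": 0,"z": -8,"spin": 0},
  {"x": 0,"y": 0,"z": -10,"spin": 0},
  {"x": 0,"y": 0,"z": -10,"spin": 0},
  {"x": 0,"y": 0,"z": -10,"spin": 0},
  {"x": 0,"y": 0,"z": 0,"spin": 0},
])

```text
time: 26.65
position: [0.5716, -0.2722, 0.0999]
tool_rot: [-0.051, 0.999, 0.005, 0.018]
ft_force: [-0.1, 0.2, -0.2]
grip_width: 0.0123
```

```bash
python3 -c "
from h import *
st();p=cam('side','s20'); i=p['img'][:,:,::-1]
cv2.imwrite('pics/s20c.png',cv2.resize(i[200:340,300:440],None,fx=4.2,fy=4.2,interpolation=cv2.INTER_CUBIC))"
```

```text
t 26.65 pos [ 0.5716 -0.2722  0.0999] xax -174.14 zax [ 0.0346  0.011  -0.9993] F [-0.13  0.23 -0.2 ] w 0.0123
```

View pics/s20c.png

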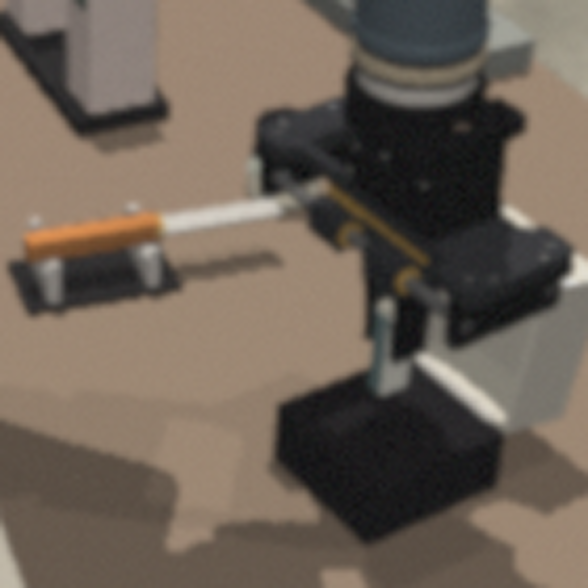

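>>> play_rows([
  {"x": 0,"y": 0,"z": -15,"spin": 0},
  {"x": 0,"y": 0,"z": -20,"spin": 0},
  {"x": 0,"y": 10,"z": -20,"spin": 0},
  {"x": 3,"y": 20,"z": -20,"spin": 0},
  {"x": 4,"y": 30,"z": -20,"spin": 0.03},
  {"x": 4,"y": 35,"z": -15,"spin": 0.05},
  {"x": 4,"y": 35,"z": -10,"spin": 0.05},
  {"x": 4,"y": 35,"z": 0,"spin": 0.05},
])

```text
time: 27.5
position: [0.5397, -0.1101, 0.2289]
tool_rot: [0.046, 0.999, 0.006, 0.018]
ft_force: [-0.0, 0.5, -0.5]
grip_width: 0.0125
```

```bash
python3 go.py .5 .12 .24 87
```

```text
t 27.5 pos [ 0.5397 -0.1101  0.2289] xax 174.68 zax [ 0.0363  0.0101 -0.9993] F [-0.02  0.5  -0.49] w 0.0125
tool delta mm [ 60.4 225.6 -10.2] spin 1.53
```

>>> play_rows([
  {"x": 5,"y": 20,"z": 0,"spin": 0.07},
  {"x": 5,"y": 25,"z": 0,"spin": 0.14},
  {"x": 5,"y": 25,"z": 0,"spin": 0.14},
  {"x": 0,"y": 20,"z": 0,"spin": 0.14},
  {"x": 0,"y": 10,"z": 0,"spin": 0.14},
  {"x": 0,"y": 0,"z": 0,"spin": 0.14},
  {"x": 0,"y": 0,"z": 0,"spin": 0.14},
  {"x": 0,"y": 0,"z": 0,"spin": 0.14},
])

```text
time: 28.3
position: [0.5498, -0.002, 0.2373]
tool_rot: [0.556, 0.831, 0.015, 0.013]
ft_force: [0.1, 0.5, -0.1]
grip_width: 0.0126
```

```bash
python3 go.py .52 .17 .25 87
```

```text
t 28.3 pos [ 0.5498 -0.002   0.2373] xax 112.48 zax [ 0.0377  0.011  -0.9992] F [ 0.1   0.47 -0.09] w 0.0126
tool delta mm [170.3  38.8 -11.9] spin 0.445
```

>>> play_rows([
  {"x": 10,"y": 0,"z": 0,"spin": 0.1},
  {"x": 20,"y": 0,"z": 0,"spin": 0.12},
  {"x": 30,"y": 5,"z": -5,"spin": 0.12},
  {"x": 30,"y": 10,"z": -5,"spin": 0.1},
  {"x": 30,"y": 15,"z": -5,"spin": 0},
  {"x": 15,"y": 15,"z": 0,"spin": 0},
  {"x": 0,"y": 0,"z": 0,"spin": 0},
  {"x": 0,"y": 0,"z": 0,"spin": 0},
])

```text
time: 29.1
position: [0.58, 0.1338, 0.2601]
tool_rot: [0.732, 0.682, 0.017, 0.009]
ft_force: [0.1, 0.9, -0.2]
grip_width: 0.0121
```

```bash
python3 go.py .6165 .2599 .25 87;python3 -c "
from fit import *
p=cam('wrist','w21');st()"
```

```text
t 29.1 pos [0.58   0.1338 0.2601] xax 85.96 zax [ 0.0371  0.0099 -0.9993] F [ 0.13  0.88 -0.21] w 0.0121
tool delta mm [128.3  27.1  12.7] spin -0.018
t 29.15 pos [0.58   0.1336 0.2602] xax 85.92 zax [ 0.0374  0.0101 -0.9992] F [ 0.98 -0.37 -0.27] w 0.0123
```

View pics/w21.png

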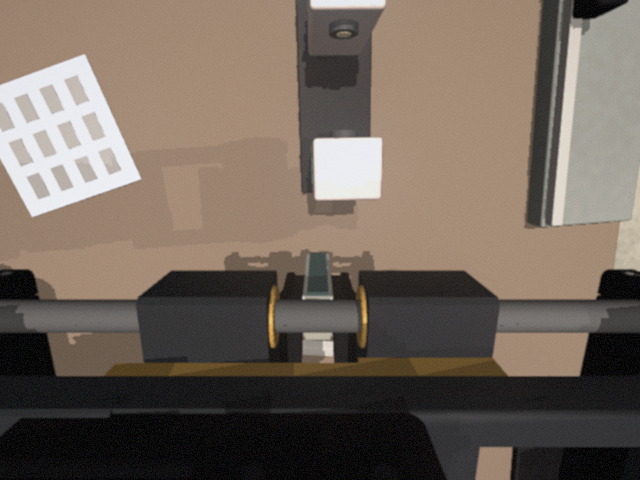

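```bash
python3 -c "
import cv2
i=cv2.imread('pics/w21.png'); 
cv2.imwrite('pics/w21c.png',cv2.resize(i[0:210,290:400],None,fx=2.8,fy=2.8,interpolation=cv2.INTER_CUBIC))"
```

```text
(no output)
```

View pics/w21c.png

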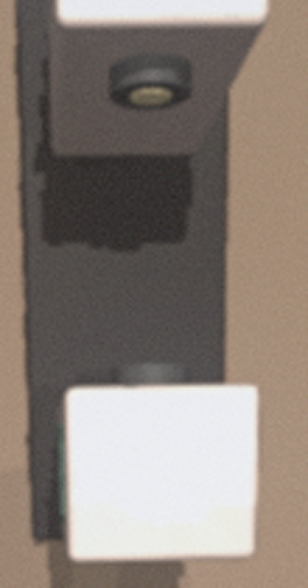

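```bash
python3 -c "
from fit import *
p=cam('wrist')
b=np.array([[66,388],[258,385],[255,557],[68,561],[53,23],[267,24],[150,96],[33,541]])/2.8+[290,0]
P=[(-.028,-.045,.137),(.028,-.045,.137),(.028,-.095,.137),(-.028,-.095,.137),(-.028,.045,.137),(.028,.045,.137),(0,.038,.105),(-.04,-.1,.015)]
x,e=fit(p,P,b,[.616,.26,-.05]); print('g',x.round(4),np.degrees(x[2]),e.round(1).tolist())
x,e=fit(p,P[:4],b[:4],[.616,.26,-.05]); print('g',x.round(4),np.degrees(x[2]),e.round(1).tolist())
o,E=st()
# cuvette cap front/bottom check
c=o['position']; print(proj(p,[c]))
"
```

```text
g [ 0.617   0.258  -0.0499] -2.860194320952793 [[-1.1, -0.6], [0.9, -1.0], [0.6, 0.7], [-0.3, 1.0], [0.3, 0.6], [0.5, -0.5], [-0.6, 0.0], [-0.9, 0.1]]
g [ 0.6173  0.258  -0.0548] -3.141538473605969 [[-1.0, -0.7], [1.1, -0.8], [0.5, 0.9], [-0.5, 0.9]]
t 29.2 pos [0.5798 0.1331 0.26  ] xax 85.88 zax [ 0.0371  0.01   -0.9993] F [-0.41 -0.02  0.32] w 0.0124
[[316.52584796 294.5145248 ]]
```

```bash
cat > cv.py <<'E'
from go import *
Rg=R.from_quat([-.051,.999,.005,.017]).as_matrix()
off=Rg.T@(np.array([.5714,-.2708,.052])-np.array([.5726,-.2712,.0509])); off[1]=0
up=Rg.T@np.array([0,0,1.])
ax=Rg.T@np.array([np.cos(.1013),np.sin(.1013),0])
def chk(z=.105):
    o,e=st(); c=o["position"]+e@off; u=e@up; a=e@ax
    print("cuv c",c.round(4),"tilt",np.arccos(u[2]).round(3),u.round(3),"yaw",np.degrees(np.arctan2(a[1],a[0])).round(2))
    d=np.array([.617,.259,z])-c; print("world d",(d*1000).round(1),"tool d",(e.T@d*1000).round(1))
    print("spin to 87:",round(np.radians(np.degrees(np.arctan2(a[1],a[0]))%180-87),3))
if __name__=="__main__": chk(float(sys.argv[1]))
E
python3 cv.py .2
```

```text
t 29.2 pos [0.5798 0.1331 0.26  ] xax 85.88 zax [ 0.0371  0.01   -0.9993] F [-0.41 -0.02  0.32] w 0.0124
cuv c [0.5799 0.1342 0.2611] tilt 0.055 [-0.031 -0.045  0.998] yaw -94.09
world d [ 37.1 124.8 -61.1] tool d [126.3  25.8  63.7]
spin to 87: -0.019
```

>>> play_rows([
  {"x": 12,"y": 4,"z": 0,"spin": -0.02},
  {"x": 22,"y": 5,"z": 0,"spin": 0},
  {"x": 25,"y": 5,"z": 0,"spin": 0},
  {"x": 25,"y": 5,"z": 5,"spin": 0},
  {"x": 22,"y": 5,"z": 10,"spin": 0},
  {"x": 15,"y": 2,"z": 15,"spin": 0},
  {"x": 5,"y": 0,"z": 15,"spin": 0},
  {"x": 0,"y": 0,"z": 0,"spin": 0},
])

```text
time: 30.0
position: [0.6137, 0.2592, 0.2145]
tool_rot: [0.726, 0.687, 0.015, 0.008]
ft_force: [-1.0, 0.1, -0.8]
grip_width: 0.0123
```

```bash
python3 cv.py .14; python3 -c "
from h import *
cam('wrist','w22');cam('side','s22');cam('top','t22')"
```

```text
t 30.0 pos [0.6137 0.2592 0.2145] xax 86.82 zax [ 0.0329  0.0089 -0.9994] F [-0.97  0.09 -0.76] w 0.0123
cuv c [0.6137 0.2603 0.2157] tilt 0.051 [-0.027 -0.044  0.999] yaw -93.17
world d [  3.3  -1.3 -75.7] tool d [-2.   0.9 75.7]
spin to 87: -0.003
```

View pics/w22.png

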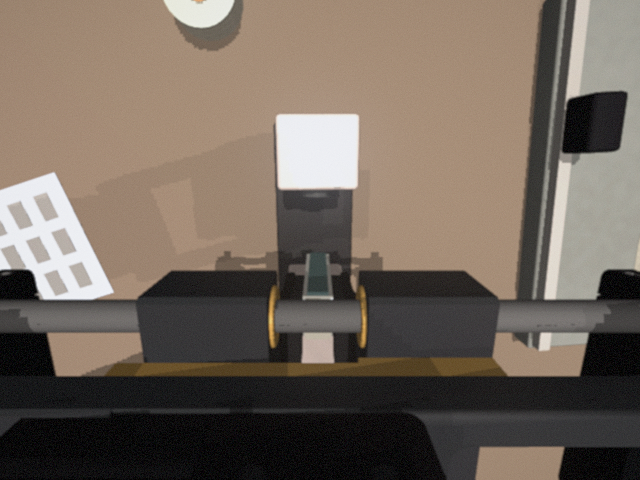

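View pics/s22.png

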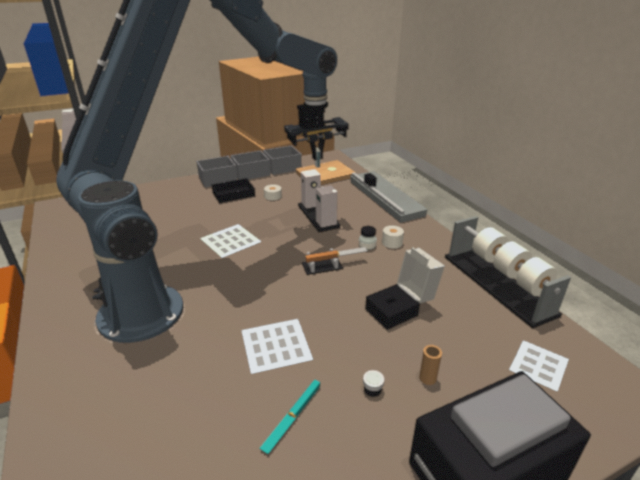

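>>> play_rows([
  {"x": -1,"y": 1,"z": 10,"spin": 0},
  {"x": -1,"y": 1,"z": 15,"spin": 0},
  {"x": 0,"y": 1,"z": 15,"spin": 0},
  {"x": 0,"y": 0,"z": 15,"spin": 0},
  {"x": 0,"y": 0,"z": 12,"spin": 0},
  {"x": 0,"y": 0,"z": 0,"spin": 0},
])

```text
time: 30.75
position: [0.6224, 0.2534, 0.1465]
tool_rot: [0.728, 0.685, 0.018, 0.01]
ft_force: [-0.6, -0.0, -1.0]
grip_width: 0.0122
```

```bash
python3 cv.py .105; python3 -c "
from fit import *
p=cam('wrist','w23'); i=p['img'][:,:,::-1]
cv2.imwrite('pics/w23c.png',cv2.resize(i[60:300,250:390],None,fx=2.5,fy=2.5,interpolation=cv2.INTER_CUBIC))"
```

```text
t 30.75 pos [0.6224 0.2534 0.1465] xax 86.49 zax [ 0.0398  0.0095 -0.9992] F [-0.64 -0.02 -1.02] w 0.0122
cuv c [0.6224 0.2545 0.1476] tilt 0.056 [-0.034 -0.044  0.998] yaw -93.48
world d [ -5.4   4.5 -42.6] tool d [ 3.7 -7.3 42.4]
spin to 87: -0.008
```

View pics/w23c.png

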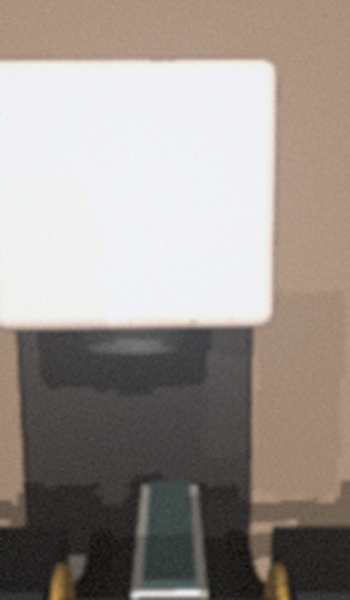

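>>> play_rows([
  {"x": 3,"y": -4,"z": 2,"spin": -0.008},
  {"x": 2,"y": -4,"z": 8,"spin": 0},
  {"x": 1,"y": -1,"z": 10,"spin": 0},
  {"x": 0,"y": 0,"z": 8,"spin": 0},
  {"x": 0,"y": 0,"z": 0,"spin": 0},
])

```text
time: 31.3
position: [0.6157, 0.2616, 0.1185]
tool_rot: [0.725, 0.688, 0.02, 0.011]
ft_force: [0.2, -0.2, -0.6]
grip_width: 0.0125
```

```bash
python3 cv.py .105
```

```text
t 31.3 pos [0.6157 0.2616 0.1185] xax 87.03 zax [ 0.0445  0.0107 -0.999 ] F [ 0.15 -0.19 -0.65] w 0.0125
cuv c [0.6157 0.2627 0.1196] tilt 0.059 [-0.038 -0.046  0.998] yaw -92.93
world d [  1.3  -3.7 -14.6] tool d [-3.9  0.9 14.6]
spin to 87: 0.001
```

>>> play_rows([
  {"x": -1,"y": 1,"z": 5,"spin": 0},
  {"x": -1,"y": 0,"z": 5,"spin": 0},
  {"x": 0,"y": 0,"z": 4,"spin": 0},
  {"x": 0,"y": 0,"z": 0,"spin": 0},
  {"x": 0,"y": 0,"z": 0,"spin": 0},
])

```text
time: 31.8
position: [0.618, 0.2594, 0.1034]
tool_rot: [0.725, 0.688, 0.02, 0.012]
ft_force: [-0.6, -0.1, 0.2]
grip_width: 0.0126
```

```bash
python3 cv.py .105; python3 -c "
from fit import *
p=cam('wrist','w24');  p=cam('side','s24'); i=p['img'][:,:,::-1]
cv2.imwrite('pics/s24c.png',cv2.resize(i[140:240,270:370],None,fx=6,fy=6,interpolation=cv2.INTER_CUBIC))"
```

```text
t 31.8 pos [0.618  0.2594 0.1034] xax 87.02 zax [ 0.0454  0.0108 -0.9989] F [-0.59 -0.11  0.16] w 0.0126
cuv c [0.618  0.2605 0.1045] tilt 0.06 [-0.039 -0.046  0.998] yaw -92.94
world d [-1.  -1.5  0.5] tool d [-1.6 -0.9 -0.6]
spin to 87: 0.001
```

View pics/w24.png

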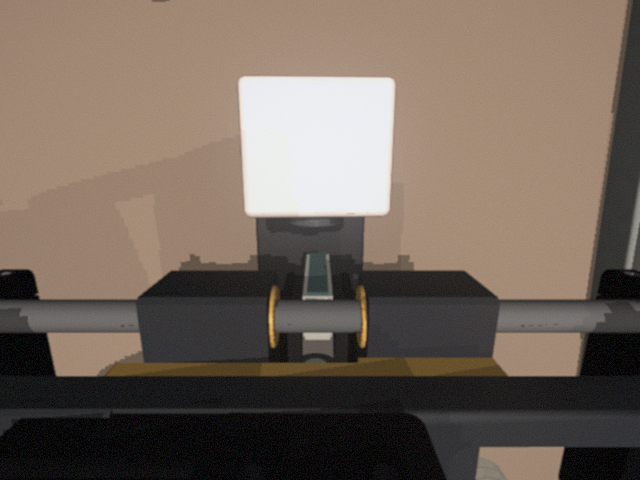

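View pics/s24c.png

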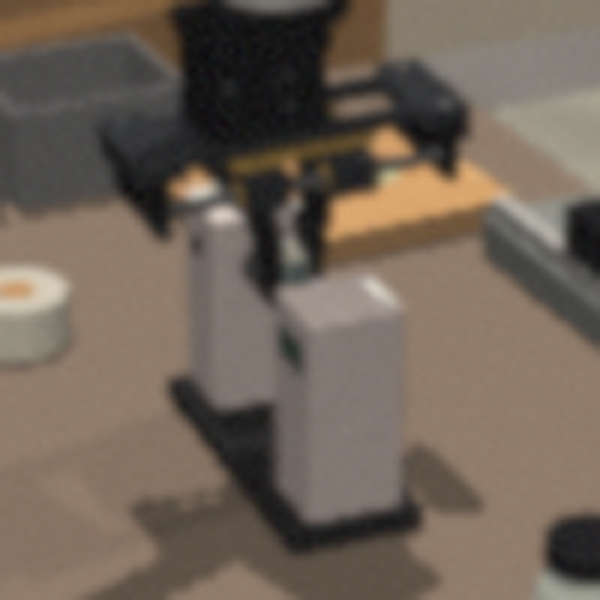

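```bash
python3 -c "
from fit import *
p=cam('wrist')
b=np.array([[239.5,79],[394,79],[390,215.5],[244.5,215.5]])
P=[(-.028,.095,.137),(.028,.095,.137),(.028,.045,.137),(-.028,.045,.137)]
x,e=fit(p,P,b,[.616,.26,-.05]); print('g',x.round(4),np.degrees(x[2]),e.round(1).tolist())
for k in ('blade','cover'):
  pass
"; python3 cv.py .105; python3 -c "
from h import *
p=cam('top','t25')
for r in nets.outline_of(p,'blade')[:2]: print(r['conf'],r['pixel'])
for n in ('discs_a','jar','loupe','core'):
  print(n,[(round(r['conf'],2),np.round(r['pixel'],1)) for r in nets.outline_of(p,n)[:2]])"
```

```text
g [ 0.6173  0.257  -0.0449] -2.5727619363604703 [[-4.8, -1.2], [4.0, -1.0], [1.9, 5.1], [-1.2, 7.5]]
t 31.95 pos [0.618  0.2596 0.1036] xax 87.02 zax [ 0.0457  0.0109 -0.9989] F [-0.89 -0.03 -0.55] w 0.0123
cuv c [0.618  0.2607 0.1047] tilt 0.06 [-0.039 -0.046  0.998] yaw -92.94
world d [-1.  -1.7  0.3] tool d [-1.7 -0.9 -0.3]
spin to 87: 0.001
0.83 [331.2, 220.8]
0.58 [509.1, 366.0]
discs_a [(0.98, array([127.7, 229.9])), (0.76, array([319.1, 143. ]))]
jar [(0.73, array([309.8, 174.4]))]
loupe [(0.88, array([509.6, 285.4]))]
core [(0.75, array([521.1, 233.3]))]
```

View pics/t25.png

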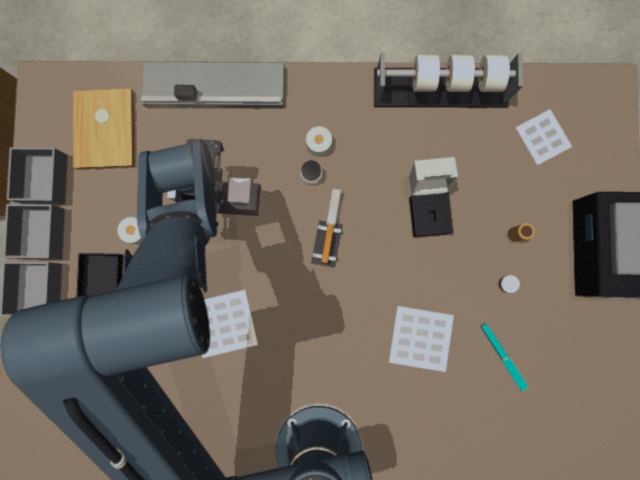

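```bash
python3 cv.py .105; python3 -c "
from rig import robot
print(robot.hand_in()); o=robot.get_obs(); print(o['time'],o['position'],o['grip_width'])"
```

```text
t 32.25 pos [0.6179 0.2596 0.1036] xax 87.03 zax [ 0.0456  0.0108 -0.9989] F [ 0.09  0.61 -0.14] w 0.0122
cuv c [0.6179 0.2607 0.1047] tilt 0.06 [-0.039 -0.046  0.998] yaw -92.93
world d [-0.9 -1.7  0.3] tool d [-1.7 -0.8 -0.4]
spin to 87: 0.001
the job is handed in; nothing more can be done
None
the job is handed in; nothing more can be done
```

The job is handed in at about 32 s of the 61 s allowed. I levered the cover wide open with the blade, laid the blade back on its rest, and lifted the cuvette out by its frosted sides. It was still held in the beam at the end.

These are my last checks before handing in. Hand-in reports no verdict, and the cuvette figures are worked out from the pose at the grasp, not seen directly at the end.

| Check | Result |
|---|---|
| Cuvette centre against the beam | about 1 mm sideways, 2 mm along it, 0.3 mm in height |
| Cuvette long side against the beam | under 0.01 rad off |
| Cuvette upright | about 0.06 rad of lean, limit 0.12 |
| Grip | opening steady at 12 mm, arm still |
| Cover | standing wide open in the pictures, about 1.7 rad by eye; not fitted to a number |
| Blade | flat on its rest, let go |
| Bystanders | still in place in the last top view; one label-roll stack's centre reads about 6 pixels (10–15 mm) off, next to the arm in that view |

- **Wrist drift:** the tool leaned slowly as it moved and the row commands could not level it. That is where the cuvette's lean comes from.
- **A poor fit:** the last close-up fit of the gauge had errors of up to 7.5 pixels, but its sideways position agreed with the two earlier fits to within 1 mm.

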